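# Feed a specimen sled along the lapping guide with the push stick

### The arm

A 6-joint arm with a two-finger parallel gripper is mounted at the origin on a cart in front of the work surface, level with it; the furniture and walls round the work are solid. World frame = base frame: x ahead of the robot, y to its left, z up, the work surface at z = 0. Lengths are in m, angles in rad, forces in N, time in s.
With the tool pointing down it reaches from about 0.3 to 0.875 m from the base axis. Payload 6.4 kg.
Tool frame: the origin (TCP) lies on the mounting face of the last link; the fingertips stand 173 mm ahead of it and the grasp point (between the pads) lies 155 mm ahead of it; z points along the fingers, y is the direction in which the jaws open and shut (so a half turn about z gives the same grasp; the last joint's range is limited). The gripper opens to 85 mm and grips with 20 to 120 N. Pads are 22 mm wide; open, the fingers measure 114 mm over their backs; the gripper's body (76 mm by 85 mm) begins 54 mm behind the grasp point. The pads swing forward as they close: fully open they stand 13 mm farther back than shut.
Start: joints at [1.144, 0.181, 1.607, -0, 1.354, -0.206], TCP at [0.126, 0.561, 0.405] pointing down, gripper open.
Joint ranges: [-2.99, 2.99], [-0.89, 2.07], [0.3, 2.58], [-1.14, 4.28], [0, 2.63], [-3.12, 3.12]. Speed limits (rad/s): [2.57, 2.57, 3.01, 3.14, 3.14, 3.14].

### API

Orientations are given as a unit quaternion [x, y, z, w].
In Python, from workcell import * gives the robot as it stands.
- The arm moves only by the shell command python3 -m pendant 'ROWS' [FORCE]. ROWS is JSON, a list of rows, each a list of 7 numbers: the shift along the tool's x, y, z as a fraction of full scale, then the turn, a rotation vector about the tool's x, y, z as a fraction of full scale, then the gripper's target within -1 to 1 (fully open at 1, half-way at 0, shut at -1). In form: [[x, y, z, ax, ay, az, grip], ...]. A call has exactly 8 rows; each row shifts and turns the pose as measured when the row begins, along the tool's axes as they then stand; what a row does not reach is not made up. Full scale, the value 1, is 0.02 m for a shift and 0.1 rad for a turn. A row lasts 1/12 s, in which the tool goes at most 41.7 mm and 7.16 degrees, less where a joint would pass 70% of its speed; a pose out of reach is approached as far as the arm can. A call with a number of a shift or a turn outside -1 to 1 is refused whole. A call with a gripper value outside its range is refused whole. The fingers move at their own pace and stop on an object; FORCE is the grip in N (left out, the last holds). Time passes only in rows, so rows that do not move let the fingers close, or fill a call up. It gives the time, the measured TCP pose, the force and the opening at its end, in the units of the state.
- observe(): the state, without advancing time (a new reading comes with each control period).
- capture(name): name is "scene" or "side" or "wrist"; returns the picture (420x560x3 uint8, red, green, blue); there is no depth.
- get_calibration(name): a dict with "vertical_fov" (degrees; the focal length in pixels is half the picture's height over the tangent of half this angle, whatever the lens; pixels are square), "cx", "cy" (the principal point, pixels), "dist" ([k1, k2, p1, p2, k3] as OpenCV has them; the pictures are not rectified), "rvec" (rotation vector, rad) and "tvec" (3), from world to camera coordinates, as OpenCV has them. Camera axes: x right, y down, z forward; pixel columns grow to the right and rows downward; lengths in m; the calibration is good to about 2 mm. A picture is of the moment at which its call begins: read the wrist's pose just before it. get_calibration takes no time and is no camera call; for the wrist camera it gives the pose at the moment of the call.
- close_job(): hands the job in, once; it reports no verdict.
Trained networks look in the newest picture that a camera, given by its name, has taken for a name from the list of things; names that differ only in an ending like _2 or _b are one class to them, and where a whole thing is asked for, a point or a joint stands for the part that bears it (a point fixed in the world has none). Each returns a list of dicts, best first, with "score" (0 to 1); they miss things now and then, are a little off and sometimes report something else, mostly with a low value. They report only what shows in the picture. A call takes as long as a camera call. They do not tell look-alikes from the thing itself.
- find_in(name, camera): "position" ([column, row] in pixels, amid what is visible of it).
- pinpoint(name, camera): "position" ([column, row] in pixels: a listed point, or the origin of a listed thing).
The state is a dict: "t": time; "joint_pos": joint angles; "joint_velocities": joint speeds; "joint_torque": joint torques, N m; "tcp_pos": TCP position; "ee_rot": TCP orientation; "force": force on the tool from outside, world axes, zero at the start; "ft_torque": the same for the moment, N m; "width": finger opening in m.
Only numpy, scipy, OpenCV 4.12 (cv2) and the standard library are available. Lean on these libraries where they do the work, as an engineer would, in place of code of your own. Each camera call takes 0.05 s, during which the arm holds its last target.

### The job

Take the push stick out of its holder and, with its pin in the corner step of the specimen sled, bring the sled up against the fence before its leading end reaches the first scribed line, then feed it along the fence until it is fully home against the end stop. The fence was last clamped slightly askew: keep the sled pressed to it with about 10 newtons all the way, never letting it come away and never pressing fence or stop with more than 25, and touch the sled with nothing but the stick. Then stand the stick back in its holder, fully down, and leave the other things on the desk alone.

Things in the scene. Friction and masses are not known exactly. Their poses are not given: they have to be found in the camera images.
- guide: Lapping guide fixed to the desk: grey board 130 (x, -60 to +70) x 270 (y) x 8 mm thick with a dark abrasive strip; origin on its underside. Its +y is the feed direction (robot's left at yaw 0), +x points across to the fence (away from the robot), z up. The sled slides on its top, z = 8 mm. Three short black lines across its near side at y = -15, 25 and 65 mm divide the run.
- fence: Foot of the fence; its pose is just the guide's own. On it an aluminium rail, 14 x 243 x 20 mm (top 28 mm over the desk, two black clamp nuts to 34 mm), is clamped rigidly, but where is not measured: at y = -10 mm its working face (towards the robot) is somewhere from x = 30 to 48 mm and it may be turned up to 0.05 rad either way. Find it by touch. It spans y = -131 to +112 mm.
- end_stop: Rigid aluminium bar across the guide's left end, 96 x 14 x 20 mm. Its origin and axes are the guide's own; its working face is the plane y = +115 mm in them.
- sled: Loose black specimen sled, about 0.35 kg (3 to 5 N slide it), 50 (x) x 80 (y) x 20 mm high; origin at the centre of its underside, +y its leading end, +x its fence side. Starts at the guide's right end, 5 to 40 mm off the fence, slightly skewed, short of the first line. Its near rear corner is cut out at full height: a corner step, 24 mm (x) by 25 mm (y), open to the rear and the near side.
- sled_step (a point): Inner corner of the sled's corner step, 10 mm above the sled's underside; axes as the sled's. One upright face of the step runs from here to -y and faces -x (press on it towards the fence); the other runs to -x and faces -y (push on it to feed). The stick's pin seated in the step has its axis 7 mm to -x and 7 mm to -y of here.
- sled_front (a point): Fence-side corner of the sled's leading end, 10 mm above its underside; home at the stop it reads y = +115 mm in the guide's frame.
- sled_rear (a point): Fence-side corner of the sled's rear end, 10 mm above its underside.
- stick_grip (a point): Centre of the stick's handle, where to grip. The stick stands upright, 95 mm long, 0.09 kg: a round steel pin, 14 mm diameter, 26 mm long; a black flange, 34 mm diameter (26 to 30 mm above the pin's end); a square wooden handle, 20 x 20 mm, above it. z runs up the stick, x and y square to the handle's faces; this point is 56 mm above the pin's end, 26 mm above the flange.
- stick_tip (a point): End of the stick's pin, on its axis, 56 mm below stick_grip.
- holder_hole0 (a point): Centre of the mouth of the hole in the stick's holder, a fixed wooden block 70 x 70 x 32 mm high with one round 18 mm hole 28 mm deep; this point lies in its top face. With the stick fully down its flange rests on the top face and the pin's end is 26 mm below this point.
- specimen_cup: Bystander: specimen cup with screw lid, 60 mm across, 70 mm high; origin at the centre of its underside. It stands on the other side of the guide from the holder.
- petri_dish: Bystander: closed flat dish, 94 mm across, 16 mm high; origin at the centre of its underside.
- tape_roll: Bystander: roll of tape lying flat, 66 mm across, 19 mm high; origin at the centre of its underside.
- jar: Bystander: small jar with beige lid, 30 mm across, 36 mm high; origin at the centre of its underside.
- tally_counter: Bystander: hand tally counter, 72 x 50 x 22 mm; origin at the centre of its underside.
Things that resemble listed ones, but are neither listed nor needed, are in the scene too. Of the things like the part that bears stick_grip, leave any that is turquoise or yellow; of the rest the smaller one is meant.

How it is judged:
By the outcome, as a careful person would: the job done as asked, in the order asked, and still so for the second after the job is handed in, with the robot touching nothing.
It also fails if it takes over 72 s, if anything falls off the work surface, if the arm or the gripper's body presses on something with over 40 N, if the wrist force passes 120 N, or if a joint passes its speed limit or range.

## Working session

There is one attempt and no reset: what is moved stays moved. The work goes in short steps, Python scripts to look and compute and a shell command to move; the robot and the scene stay as the last step left them, time stands still between calls to the robot, and variables do not carry over. Pictures are saved under pics/ and viewed, and the job is handed in when it is done.

```bash
ls; mkdir -p pics; cat > h.py <<'E'
from workcell import *
import numpy as np, cv2
from scipy.spatial.transform import Rotation as R
def cal(n):
    c=get_calibration(n); f=210/np.tan(np.radians(c["vertical_fov"])/2)
    K=np.array([[f,0,c["cx"]],[0,f,c["cy"]],[0,0,1.]])
    return K,np.array(c["dist"],float),np.array(c["rvec"],float),np.array(c["tvec"],float)
def ray(px,c):
    K,d,r,t=c
    u=cv2.undistortPoints(np.array([[px]],float),K,d)[0,0]
    Rm=cv2.Rodrigues(r)[0]; return -Rm.T@t, Rm.T@np.array([u[0],u[1],1])
def onz(px,c,z):
    o,d=ray(px,c); return o+d*(z-o[2])/d[2]
def tri(p1,c1,p2,c2):
    o1,d1=ray(p1,c1);o2,d2=ray(p2,c2)
    s=np.linalg.lstsq(np.c_[d1,-d2],o2-o1,rcond=None)[0]
    a=o1+d1*s[0];b=o2+d2*s[1]; return (a+b)/2,np.linalg.norm(a-b)
def proj(P,c):
    K,d,r,t=c
    return cv2.projectPoints(np.array(P,float).reshape(-1,1,3),r,t,K,d)[0][:,0]
def snap(n,f):
    im=capture(n); cv2.imwrite("pics/"+f,im[:,:,::-1]); return im
E
python3 - <<'E'
from h import *
print(observe())
for n in ["scene","side","wrist"]:
    snap(n,n+"0.png"); c=cal(n); print(n,c[0][0,0],c[1],(-cv2.Rodrigues(c[2])[0].T@c[3]).round(3))
E
```

```text
pics
{'t': 0.0, 'joint_pos': array([ 1.14368622e+00,  1.81547761e-01,  1.60803434e+00,  2.36157580e-05,
        1.35382283e+00, -2.06321675e-01]), 'joint_velocities': array([-1.72667461e-03,  1.51512801e-03, -2.18780198e-05,  1.74921866e-03,
       -9.78500301e-04,  7.53667134e-04]), 'joint_torque': array([-2.46575974e-04, -4.44887531e+01, -3.51330936e+01, -2.60715797e-04,
        9.27818357e-03, -1.01459926e-05]), 'tcp_pos': array([0.1258039 , 0.56079713, 0.40376738]), 'ee_rot': array([ 1.10172617e-01,  9.93912055e-01, -8.57478301e-04, -2.93169431e-04]), 'force': array([0.41976582, 1.01057321, 0.5149896 ]), 'ft_torque': array([ 0.04545068,  0.03871848, -0.00596529]), 'width': 0.08497130383440701}
scene 386.144023071025 [-0.07489116  0.          0.          0.          0.        ] [-0.024 -0.766  0.747]
side 461.2849559429607 [-0.03652448  0.          0.          0.          0.        ] [0.126 1.15  0.523]
wrist 354.69878073159737 [0.0106887 0.        0.        0.        0.       ] [0.046 0.578 0.373]
```

View pics/scene0.png

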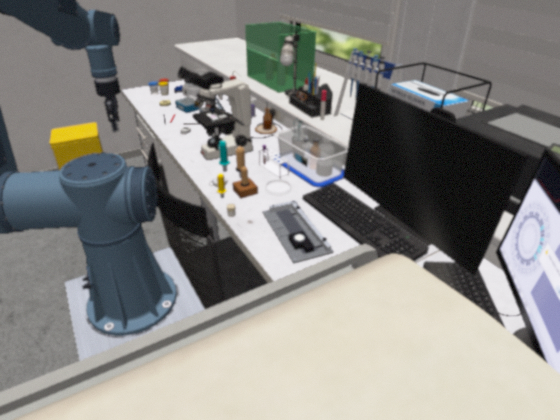

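View pics/side0.png

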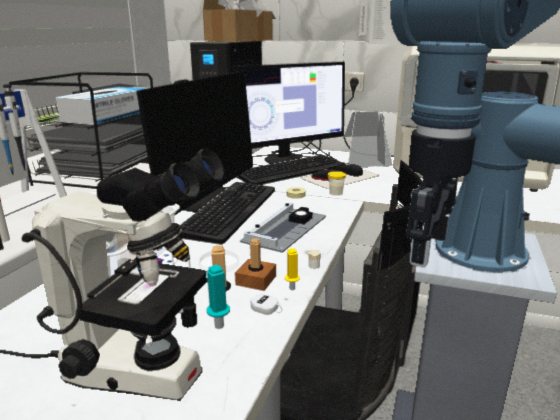

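View pics/wrist0.png

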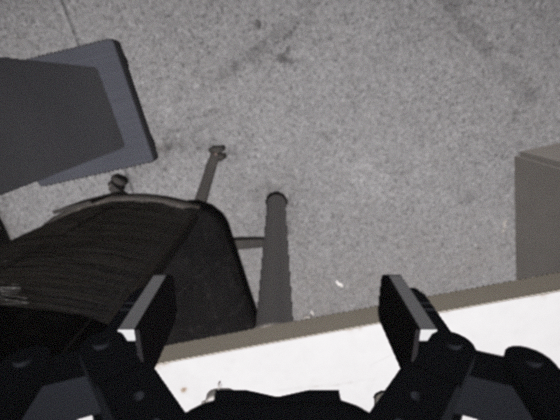

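```bash
python3 - <<'E'
from h import *
im1=cv2.imread("pics/scene0.png");im2=cv2.imread("pics/side0.png")
cv2.imwrite("pics/sceneZ.png",cv2.resize(im1[110:270,180:380],(800,640),interpolation=cv2.INTER_CUBIC)[:600])
cv2.imwrite("pics/sideZ.png",cv2.resize(im2[170:330,190:390],(750,600),interpolation=cv2.INTER_CUBIC))
for n in ["guide","sled","sled_step","sled_front","sled_rear","stick_grip","stick_tip","holder_hole0","end_stop","specimen_cup","petri_dish","tape_roll","jar","tally_counter"]:
    print(n,end=' ')
    for cam in ["scene","side"]:
        print(cam,[(np.round(q["position"],1).tolist(),round(q["score"],2)) for q in pinpoint(n,cam)[:4]],end=' ')
    print()
print(observe()["t"])
E
```

```text
guide scene [([296.0, 231.8], 0.64)] side [([287.9, 230.0], 0.62), ([334.6, 189.6], 0.45)] 
sled scene [([299.0, 246.0], 0.81)] side [([301.1, 216.6], 0.57)] 
sled_step scene [([301.5, 244.8], 0.65)] side [([305.9, 214.1], 0.84), ([266.5, 305.7], 0.56)] 
sled_front scene [([303.8, 230.9], 0.82)] side [] 
sled_rear scene [([315.3, 247.8], 0.94)] side [([302.6, 209.2], 0.5)] 
stick_grip scene [([222.0, 152.7], 0.73), ([239.1, 160.9], 0.59), ([241.3, 178.1], 0.5), ([220.7, 184.8], 0.46)] side [([291.4, 263.0], 0.98), ([218.2, 271.5], 0.89), ([217.4, 293.0], 0.88), ([254.2, 254.1], 0.87)] 
stick_tip scene [([240.7, 173.3], 0.63), ([245.5, 191.1], 0.58), ([221.3, 195.5], 0.46), ([226.0, 168.9], 0.46)] side [([293.3, 291.9], 0.93), ([286.8, 227.5], 0.74), ([252.3, 276.6], 0.71), ([218.9, 326.5], 0.57)] 
holder_hole0 scene [([244.3, 184.3], 0.59)] side [([254.1, 263.1], 0.93)] 
end_stop scene [] side [([290.4, 229.4], 0.74)] 
specimen_cup scene [([218.1, 187.1], 0.74), ([278.9, 188.7], 0.18)] side [([336.5, 193.6], 0.63)] 
petri_dish scene [([315.6, 249.7], 0.72), ([280.6, 192.6], 0.67), ([296.9, 246.5], 0.51)] side [([218.7, 267.6], 0.74)] 
tape_roll scene [] side [([297.8, 194.2], 0.59)] 
jar scene [([226.0, 213.2], 0.55)] side [([313.6, 267.4], 0.46)] 
tally_counter scene [([218.1, 187.2], 0.52)] side [([268.6, 306.3], 0.81), ([316.2, 266.6], 0.28)] 
1.55
```

View pics/sceneZ.png

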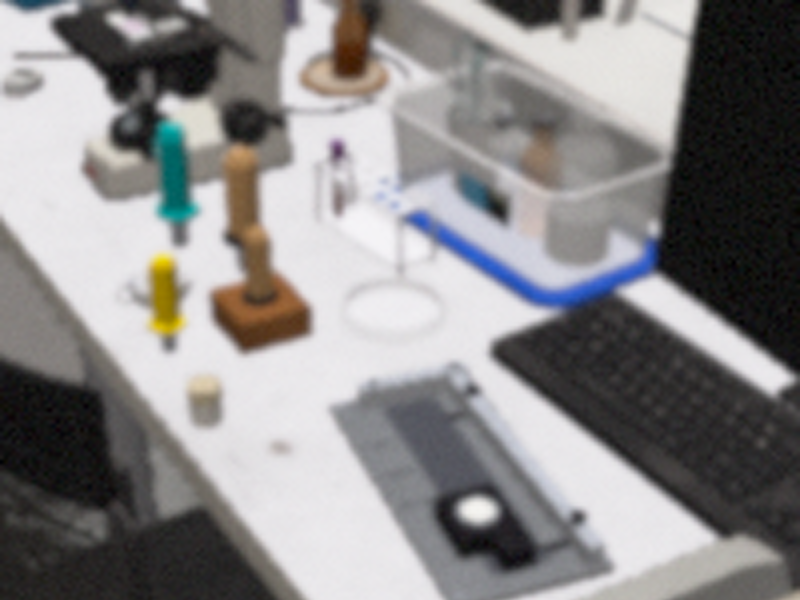

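View pics/sideZ.png

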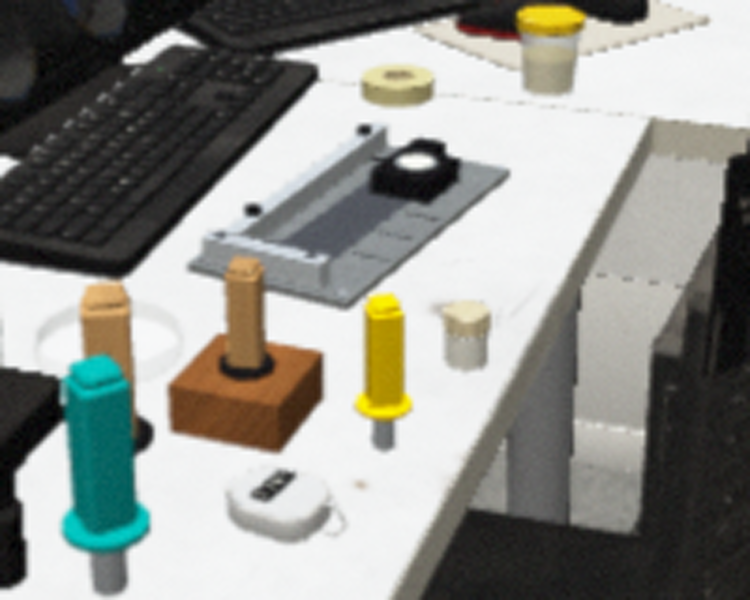

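```bash
python3 - <<'E'
from h import *
a,b=cal("scene"),cal("side")
np.save("sc.npy",np.array([0]))
for n,p,q,z in [("hole",(244.3,184.3),(254.1,263.1),.032),("grip",(241.3,178.1),(254.2,254.1),None),("guide",(296,231.8),(287.9,230),0),("step",(301.5,244.8),(305.9,214.1),.018),("rear",(315.3,247.8),(302.6,209.2),.018),("sled",(299,246),(301.1,216.6),.008),("jar",(226,213.2),(313.6,267.4),0),("tally",(218.1,187.2),(268.6,306.3),0),("petri",(280.6,192.6),(218.7,267.6),0),("grip_y",(220.7,184.8),(291.4,263),.05)]:
    P,e=tri(p,a,q,b); print(n,P.round(4),round(e,4), end=' ')
    if z is not None: print(onz(p,a,z).round(4),onz(q,b,z).round(4))
    else: print()
print(onz((303.8,230.9),a,.018))
# holder corners top in side zoom: (x/3.75+190, y/3.75+170)
f=lambda x,y:(x/3.75+190,y/3.75+170)
for p in [f(170,388),f(280,412),f(322,352),f(218,335)]: print("hold",onz(p,b,.032).round(4))
for p in [f(188,265),f(347,306),f(510,172)]: print("guide",onz(p,b,.008).round(4))
print(onz(f(372,82),b,.01),onz(f(548,85),b,0))
E
```

```text
hole [0.4833 0.3167 0.0365] 0.0135 [0.4782 0.3174 0.032 ] [0.4951 0.3023 0.032 ]
grip [0.4777 0.324  0.0617] 0.0174 
guide [ 0.5108  0.027  -0.0025] 0.0055 [0.5124 0.0261 0.    ] [0.5056 0.0357 0.    ]
step [ 0.4802 -0.0527  0.0175] 0.0003 [ 0.48   -0.0531  0.018 ] [ 0.4797 -0.0513  0.018 ]
rear [ 0.5031 -0.0872  0.019 ] 0.0055 [ 0.5072 -0.0847  0.018 ] [ 0.5004 -0.0857  0.018 ]
sled [ 0.4854 -0.041   0.0087] 0.0138 [ 0.4775 -0.0442  0.008 ] [ 0.4943 -0.0516  0.008 ]
jar [0.3705 0.2296 0.002 ] 0.0125 [0.3645 0.2285 0.    ] [0.3784 0.2211 0.    ]
tally [ 0.4161  0.4064 -0.0043] 0.0103 [0.4076 0.3958 0.    ] [0.4196 0.4088 0.    ]
petri [ 0.6024  0.2701 -0.0159] 0.0014 [0.5885 0.2479 0.    ] [0.5893 0.2953 0.    ]
grip_y [0.3953 0.3226 0.0564] 0.0106 [0.3929 0.3283 0.05  ] [0.4052 0.3064 0.05  ]
[ 0.5225896  -0.00129898  0.018     ]
hold [0.5151 0.3593 0.032 ]
hold [0.4452 0.3639 0.032 ]
hold [0.4475 0.2896 0.032 ]
hold [0.5151 0.2899 0.032 ]
guide [0.5956 0.1583 0.008 ]
guide [0.4697 0.1819 0.008 ]
guide [ 0.4265 -0.081   0.008 ]
[ 0.59630314 -0.24374782  0.01      ] [ 0.45096185 -0.31512131  0.        ]
```

```bash
python3 -m pendant '[[-0.8,-1,0,0,0,0,1],[-0.8,-1,0,0,0,0,1],[-0.8,-1,0,0,0,0,1],[-0.8,-1,0,0,0,0,1],[-0.8,-1,0,0,0,0,1],[-0.8,-1,0,0,0,0,1],[-0.8,-1,0,0,0,0,1],[-0.8,-1,0,0,0,0,1]]' 80
```

```text
t: 2.22
tcp_pos: [0.2167, 0.3729, 0.4041]
ee_rot: [0.106, 0.994, 0.001, 0.0]
force: [0.3, 0.1, 0.5]
width: 0.0851
```

```bash
python3 -m pendant '[[-1,-0.9,0,0,0,0,1],[-1,-0.9,0,0,0,0,1],[-1,-0.9,0,0,0,0,1],[-1,-0.8,0,0,0,0,1],[-1,-0.6,0,0,0,0,1],[-1,-0.5,0,0,0,0,1],[-1,-0.3,0,0,0,0,1],[-1,-0.2,0,0,0,0,1]]'
python3 -m pendant '[[-1,0,0,0,0,0,1],[-1,0,0,0,0,0,1],[-1,0,0,0,0,0,1],[-1,0,0,0,0,0,1],[-1,0,0,0,0,0,1],[-1,0,0,0,0,0,1],[-1,0,0,0,0,0,1],[-1,0,0,0,0,0,1]]'
```

```text
t: 2.88
tcp_pos: [0.3547, 0.2297, 0.4058]
ee_rot: [0.106, 0.994, 0.003, 0.003]
force: [0.8, 0.7, 0.8]
width: 0.0855
t: 3.55
tcp_pos: [0.5187, 0.1911, 0.4076]
ee_rot: [0.108, 0.994, 0.003, 0.004]
force: [0.1, 0.4, -0.5]
width: 0.0853
```

```bash
python3 -m pendant '[[-1,0.2,0,0,0,0,1],[-1,0,0,0,0,0,1],[-1,0,0,0,0,0,1],[-0.5,0,0,0,0,0,1],[0,0,0,0,0,0,1],[0,0,0,0,0,0,1],[0,0,0,0,0,0,1],[0,0,0,0,0,0,1]]'
python3 - <<'E'
from h import *
import pickle
s=observe();c=cal("wrist");pickle.dump(c,open("cw1.pkl","wb"))
im=snap("wrist","w1.png"); print(s["t"],s["tcp_pos"],s["force"],(-cv2.Rodrigues(c[2])[0].T@c[3]).round(4))
for n in ["sled_step","sled_front","sled_rear","stick_grip","holder_hole0","guide","end_stop"]:
    print(n,[(np.round(q["position"],1).tolist(),round(q["score"],2)) for q in pinpoint(n,"wrist")[:4]])
cv2.imwrite("pics/w1b.png",cv2.resize(im,(780,585),interpolation=cv2.INTER_CUBIC)[:,:,::-1])
E
```

```text
t: 4.22
tcp_pos: [0.5936, 0.1776, 0.4067]
ee_rot: [0.11, 0.994, 0.003, 0.004]
force: [-0.7, 0.1, 0.4]
width: 0.0853
4.2167 [0.59364324 0.17759447 0.40672962] [-0.72332852  0.12012839  0.3683115 ] [0.5138 0.1945 0.3749]
sled_step [([17.3, 107.7], 0.67)]
sled_front [([77.7, 134.1], 0.95), ([12.4, 110.7], 0.5)]
sled_rear []
stick_grip [([420.4, 0.8], 0.69)]
holder_hole0 []
guide [([118.2, 112.9], 0.69)]
end_stop []
```

View pics/w1b.png

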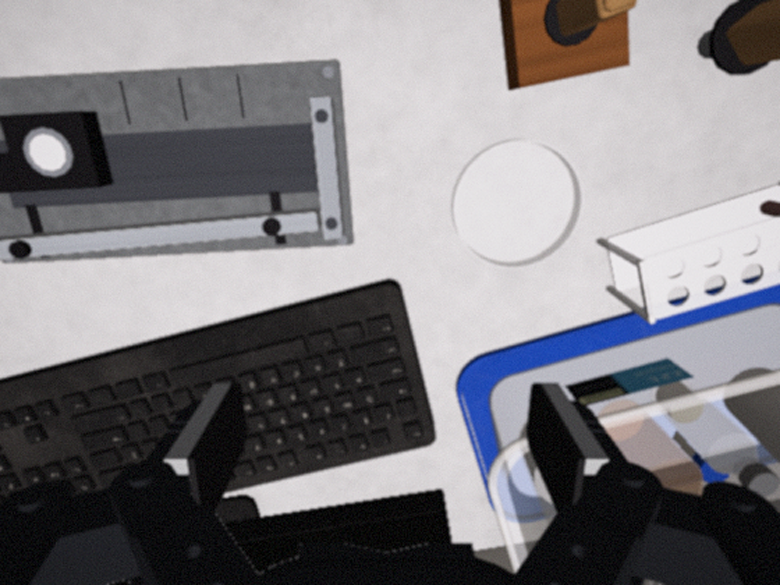

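```bash
python3 - <<'E'
import cv2
im=cv2.imread("pics/w1.png")
cv2.imwrite("pics/w1z.png",cv2.resize(im[30:195,0:260],(800,508),interpolation=cv2.INTER_CUBIC))
E
```

```text
(no output)
```

View pics/w1z.png

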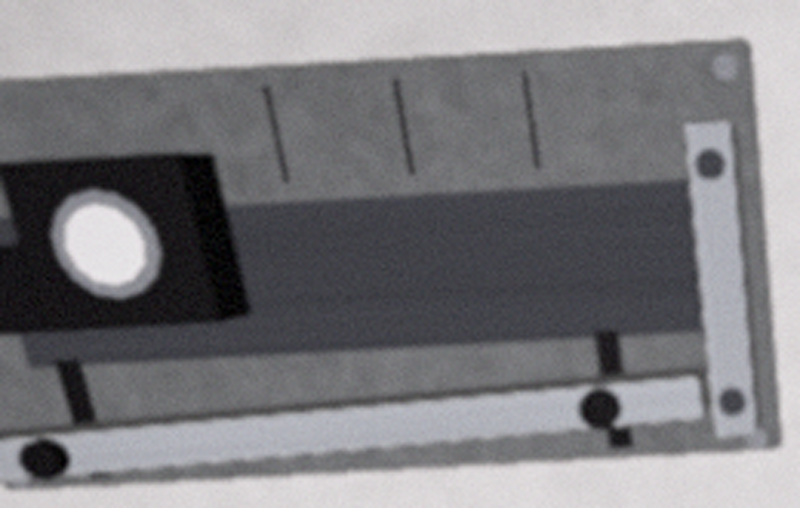

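```bash
cat > g.py <<'E'
from h import *
import pickle
from scipy.optimize import least_squares
c=pickle.load(open("cw1.pkl","rb"))
f=lambda x,y:np.array((x/3.077,y/3.077+30))
P=lambda x,y,z:onz(f(x,y),c,z)[:2]
NL=P(750,40,.008);FL=P(778,447,.008)
l=[(P(264,88,.008),P(288,182,.008)),(P(396,80,.008),P(412,174,.008)),(P(524,72,.008),P(539,168,.008))]
ne=[P(0,78,.008),P(370,58,.008)]
st=[P(687,125,.028),P(712,430,.028)]
fe=[P(0,432,.028),P(350,403,.028),P(698,375,.028)]
sl=[P(183,157,.028),P(218,320,.028),P(212,155,.008),P(247,315,.008)]
def G(p,q): # world->guide
    return R.from_euler('z',-p[2]).as_matrix()[:2,:2]@(q-p[:2])
def res(p):
    r=[]
    r+=list(G(p,NL)-[-.06,.135]); r+=list(G(p,FL)-[.07,.135])
    for k,y in zip(l,(-.015,.025,.065)):
        r+=[G(p,q)[1]-y for q in k]
    r+=[G(p,q)[0]+.06 for q in ne]; r+=[G(p,q)[1]-.115 for q in st]
    return r
s=least_squares(res,[.51,.03,-.17]); p=s.x
if __name__=="__main__":
    print(p,np.round(np.array(s.fun)*1e3,1))
    print("fence",[G(p,q).round(4) for q in fe]); print("sled",[G(p,q).round(4) for q in sl])
    np.save("guide.npy",p)
E
python3 g.py
```

```text
[ 0.50809778  0.03098511 -0.1686716 ] [ 0.7  0.1 -1.2 -0.9 -0.7  0.5  0.2 -0.  -0.2  0.3  0.4  0.   1.  -0.3]
fence [array([ 0.0458, -0.1133]), array([ 0.0422, -0.0001]), array([0.039, 0.112])]
sled [array([-0.0338, -0.0342]), array([ 0.0141, -0.0356]), array([-0.0346, -0.0364]), array([ 0.015 , -0.0371])]
```

```bash
python3 -m pendant '[[0.65,0.9,0.3,0,0,0,1],[0.65,0.9,0.5,0,0,0,1],[0.65,0.9,0.7,0,0,0,1],[0.65,0.9,0.7,0,0,0,1],[0.65,0.9,0.7,0,0,0,1],[0.65,0.9,0.7,0,0,0,1],[0.3,0.4,0.3,0,0,0,1],[0,0,0,0,0,0,1]]'
python3 - <<'E'
from h import *
import pickle
s=observe();c=cal("wrist");pickle.dump(c,open("cw2.pkl","wb"))
im=snap("wrist","w2.png"); print(s["t"],s["tcp_pos"],(-cv2.Rodrigues(c[2])[0].T@c[3]).round(4))
for n in ["stick_grip","stick_tip","holder_hole0"]:
    print(n,[(np.round(q["position"],1).tolist(),round(q["score"],2)) for q in pinpoint(n,"wrist")[:4]])
cv2.imwrite("pics/w2b.png",cv2.resize(im,(780,585),interpolation=cv2.INTER_CUBIC)[:,:,::-1])
E
```

```text
t: 5.28
tcp_pos: [0.5375, 0.3131, 0.3281]
ee_rot: [0.112, 0.994, 0.003, 0.007]
force: [-0.7, -1.2, 0.0]
width: 0.0854
5.2833 [0.53746869 0.31305762 0.32813436] [0.4579 0.3303 0.2958]
stick_grip [([267.2, 122.8], 0.91)]
stick_tip [([267.7, 113.5], 0.88), ([495.2, 61.7], 0.86)]
holder_hole0 []
```

View pics/w2b.png

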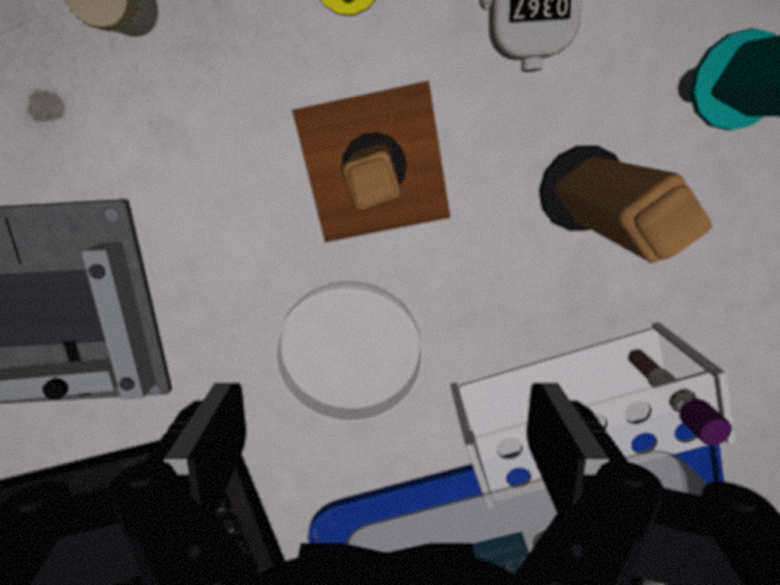

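```bash
python3 - <<'E'
from h import *
import pickle
c=pickle.load(open("cw2.pkl","rb"));k=780/560
w=lambda x,y,z:onz((x/k,y/k),c,z)[:2]
q=np.array([w(*p,.032) for p in [(293,110),(429,82),(449,216),(325,241)]])
print("hole",q.mean(0),[ (np.degrees(np.arctan2(*(b-a)[::-1])).round(1),np.linalg.norm(b-a).round(4)) for a,b in zip(q,np.roll(q,-1,0))])
print("grip",onz((267.2,122.8),c,.062),"tip",onz((267.7,113.5),c,.006))
print("top",w(372,180,.101))
im=cv2.imread("pics/w2.png");cv2.imwrite("pics/w2z.png",cv2.resize(im[80:165,230:330],(700,595),interpolation=cv2.INTER_CUBIC))
E
```

```text
hole [0.48215491 0.32059053] [(np.float64(88.0), np.float64(0.0691)), (np.float64(-2.0), np.float64(0.0679)), (np.float64(-91.4), np.float64(0.0687)), (np.float64(178.2), np.float64(0.0687))]
grip [0.4817112  0.32024035 0.062     ] tip [0.48048454 0.31988926 0.006     ]
top [0.48103566 0.32106475]
```

View pics/w2z.png

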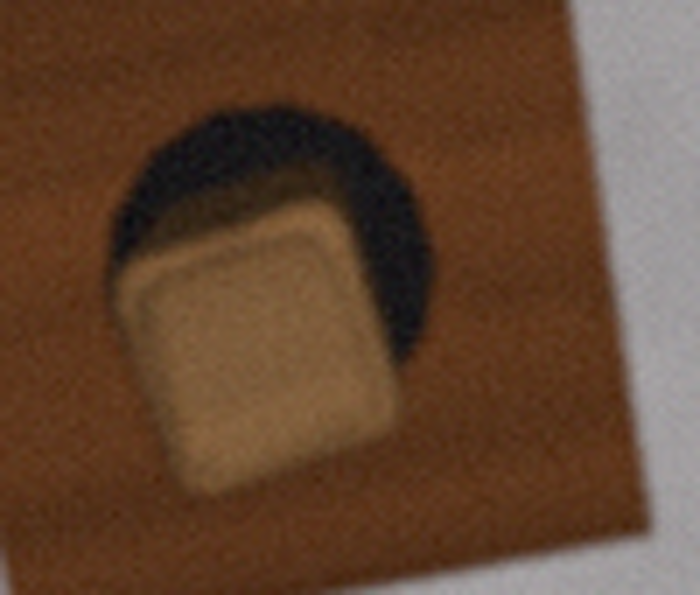

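```bash
cat > plan.py <<'E'
import sys
from h import *
def plan(xy,z,ang,gp=0.155):
    """xy,z of grasp point (tool vertical); ang=world angle (deg) of tool y"""
    s=observe(); Rc=R.from_quat(s["ee_rot"]).as_matrix()
    a=np.radians(ang); y=np.array([np.cos(a),np.sin(a),0]); zt=np.array([0,0,-1.]); x=np.cross(y,zt)
    Rt=np.c_[x,y,zt]
    T=np.array([xy[0],xy[1],z+gp]); d=T-s["tcp_pos"]
    print("t",round(s["t"],2),"tcp",s["tcp_pos"].round(4),"gp",(s["tcp_pos"]+Rc[:,2]*gp).round(4),"z",Rc[:,2].round(4),"yang",np.degrees(np.arctan2(Rc[1,1],Rc[0,1])).round(2),"F",s["force"].round(1),"w",s["width"].round(4))
    print("shift cur-axes units",(Rc.T@d/.02).round(2),"in target axes",(Rt.T@d/.02).round(2),"rot units",(R.from_matrix(Rc.T@Rt).as_rotvec()/.1).round(2))
if __name__=="__main__":
    plan([float(sys.argv[1]),float(sys.argv[2])],float(sys.argv[3]),float(sys.argv[4]))
E
python3 - <<'E'
from h import *
import pickle
c=pickle.load(open("cw2.pkl","rb"))
w=lambda x,y:onz((x/7+230,y/7+80),c,.1)[:2]
q=[w(120,285),w(205,495),w(400,425),w(335,200)]
for a,b in zip(q,q[1:]+q[:1]): print(np.degrees(np.arctan2(*(b-a)[::-1])),np.linalg.norm(b-a))
print(onz((578/780*560,187/780*560),c,0))
E
python3 plan.py .482 .3205 .145 96.5
```

```text
8.228749490877608 0.017410563657644307
96.78251723953112 0.01634579805457057
-176.17195176059138 0.01780669734559213
-81.99423593093074 0.017707055007961613
[0.52442955 0.43438506 0.        ]Traceback (most recent call last):
  File "plan.py", line 12, in <module>
    plan([float(sys.argv[1]),float(sys.argv[2])],float(sys.argv[3]),float(sys.argv[4]))
    ~~~~^^^^^^^^^^^^^^^^^^^^^^^^^^^^^^^^^^^^^^^^^^^^^^^^^^^^^^^^^^^^^^^^^^^^^^^^^^^^^^^
  File "plan.py", line 9, in plan
    print("t",round(s["t"],2),"tcp",s["tcp_pos"].round(4),"gp",(s["tcp_pos"]+Rc[:,2]*gp).round(4),"z",Rc[:,2].round(4),"yang",np.degrees(np.arctan2(Rc[1,1],Rc[0,1])).round(2),"F",s["force"].round(1),"w",s["width"].round(4))
                                                                                                                                                                                                           ^^^^^^^^^^^^^^^^
AttributeError: 'float' object has no attribute 'round'
```

```bash
sed -i 's/s\["width"\].round(4)/round(s["width"],4)/' plan.py; python3 plan.py .482 .3205 .145 96.7
```

```text
t 5.48 tcp [0.5397 0.3108 0.3307] gp [0.5425 0.3116 0.1757] z [ 0.0186  0.005  -0.9998] yang 77.0 F [0.5 0.7 0.8] w 0.0855
shift cur-axes units [ 2.94 -0.19  1.48] in target axes [2.81 0.82 1.53] rot units [ 0.06  0.18 -3.44]
```

```bash
python3 -m pendant '[[0,0,0,0.02,0.04,-0.86,0.3],[0.1,0,0,0.02,0.04,-0.86,0.3],[0.2,0,0,0.02,0.05,-0.86,0.3],[0.4,0.1,0.2,0,0.05,-0.86,0.3],[0.7,0.2,0.3,0,0,0,0.3],[0.7,0.2,0.4,0,0,0,0.3],[0.7,0.2,0.4,0,0,0,0.3],[0,0,0,0,0,0,0.3]]'; python3 plan.py .482 .3205 .062 96.7
```

```text
t: 6.15
tcp_pos: [0.4906, 0.3105, 0.3139]
ee_rot: [-0.06, 0.998, 0.001, 0.009]
force: [-0.9, -0.3, -0.3]
width: 0.0558
t 6.15 tcp [0.4906 0.3105 0.3139] gp [0.4934 0.3109 0.1589] z [ 0.0177  0.0031 -0.9998] yang 96.85 F [-0.9 -0.3 -0.3] w 0.0558
shift cur-axes units [0.46 0.55 4.84] in target axes [0.37 0.55 4.84] rot units [0.01 0.18 0.03]
```

```bash
python3 -m pendant '[[0.2,0.3,0.3,0,0.2,0,0.2],[0.2,0.3,0.3,0,0.1,0,0.2],[0,0,0.4,0,0.1,0,0.2],[0,0,0.3,0,0.1,0,0.2],[0,0,0,0,0.1,0,0.2],[0,0,0,0,0,0,0.2],[0,0,0,0,0,0,0.2],[0,0,0,0,0,0,0.2]]'; python3 plan.py .482 .3205 .062 96.7
python3 - <<'E'
from h import *
s=observe();c=cal("wrist")
im=snap("wrist","w3.png"); print([(np.round(q["position"],1).tolist(),round(q["score"],2),onz(q["position"],c,.062)) for q in pinpoint("stick_grip","wrist")[:4]])
print(observe()["tcp_pos"])
E
```

```text
t: 6.82
tcp_pos: [0.4859, 0.3204, 0.2888]
ee_rot: [-0.058, 0.998, -0.0, -0.021]
force: [-0.2, 0.3, -0.1]
width: 0.051
t 6.82 tcp [0.4859 0.3204 0.2888] gp [0.4795 0.3199 0.1339] z [-0.0414 -0.003  -0.9991] yang 96.59 F [-0.2  0.3 -0.1] w 0.051
shift cur-axes units [0.04 0.02 3.59] in target axes [0.19 0.03 3.59] rot units [ 0.02 -0.42 -0.02]
[([440.0, 322.3], 0.84, array([0.52648385, 0.42988054, 0.062     ])), ([279.4, 237.2], 0.69, array([0.48005281, 0.32034015, 0.062     ])), ([308.4, 90.1], 0.59, array([0.39506392, 0.32598653, 0.062     ]))]
[0.48582724 0.32039096 0.2889107 ]
```

View pics/w3.png

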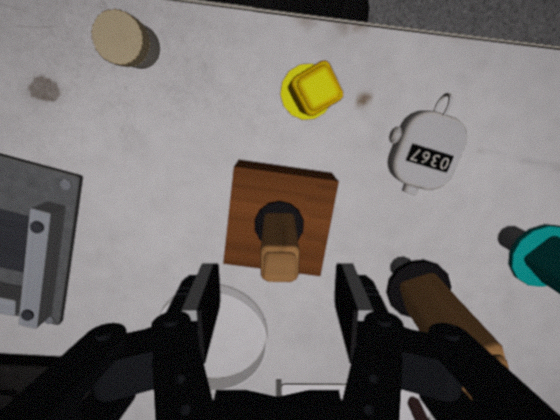

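```bash
python3 -m pendant '[[0.1,0,0,0,-0.14,0,0.2],[0.1,0,0.1,0,-0.14,0,0.2],[0,0,0.4,0,-0.14,0,0.2],[0,0,0.5,0,0,0,0.2],[0,0,0.4,0,0,0,0.2],[0,0,0.3,0,0,0,0.2],[0,0,0,0,0,0,0.2],[0,0,0,0,0,0,0.2]]'; python3 plan.py .4815 .3205 .062 96.7
```

```text
t: 7.58
tcp_pos: [0.4809, 0.3201, 0.2534]
ee_rot: [-0.058, 0.998, 0.001, 0.004]
force: [0.3, -0.0, -0.2]
width: 0.0512
t 7.58 tcp [0.4809 0.3201 0.2534] gp [0.482  0.3206 0.0984] z [ 0.0069  0.0032 -1.    ] yang 96.62 F [ 0.3 -0.  -0.2] w 0.0512
shift cur-axes units [-0.02  0.01  1.82] in target axes [-0.03  0.02  1.82] rot units [ 0.02  0.07 -0.01]
```

Good; descend and grasp.

```bash
python3 -m pendant '[[0,0,0.5,0,0.06,0,0.2],[0,0,0.5,0,0,0,0.2],[0,0,0.5,0,0,0,0.2],[0,0,0.35,0,0,0,0.2],[0,0,0,0,0,0,0.2],[0,0,0,0,0,0,-1],[0,0,0,0,0,0,-1],[0,0,0,0,0,0,-1]]' 100; python3 plan.py .4815 .3205 .062 96.7
```

```text
t: 8.25
tcp_pos: [0.4812, 0.3201, 0.2118]
ee_rot: [-0.058, 0.998, 0.001, -0.0]
force: [0.6, 1.3, 0.5]
width: 0.0191
t 8.25 tcp [0.4812 0.3201 0.2118] gp [0.481  0.3204 0.0568] z [-0.001   0.0019 -1.    ] yang 96.61 F [0.6 1.3 0.5] w 0.0191
shift cur-axes units [-0.02  0.02 -0.26] in target axes [-0.02  0.02 -0.26] rot units [ 0.02 -0.01 -0.02]
```

```bash
python3 -m pendant '[[0,0,-0.3,0,0,0,-1],[0,0,-0.6,0,0,0,-1],[0,0,-0.8,0,0,0,-1],[0,0,-1,0,0,0,-1],[0,0,-0.9,0,0,0.6,-1],[0,-0.5,-0.1,0,0,0.6,-1],[0,-1,0,0,0,0.6,-1],[0,-1,0,0,0,0.6,-1]]'; python3 plan.py .4593 -.0703 .115 82
```

```text
t: 8.92
tcp_pos: [0.4809, 0.2721, 0.2986]
ee_rot: [0.064, 0.998, 0.003, 0.004]
force: [0.3, 0.1, -2.1]
width: 0.0189
t 8.92 tcp [0.4809 0.2721 0.2986] gp [0.4822 0.2731 0.1436] z [ 0.008   0.0063 -0.9999] yang 82.63 F [ 0.3  0.1 -2.1] w 0.0189
shift cur-axes units [ -1.11 -17.13   1.31] in target axes [ -1.31 -17.1    1.43] rot units [0.07 0.07 0.11]
```

```bash
python3 -m pendant '[[-0.1,-1,0,0.03,0.03,0.05,-1],[-0.1,-1,0,0.03,0.03,0.05,-1],[-0.1,-1,0,0,0,0,-1],[0,-1,0,0,0,0,-1],[0,-1,0,0,0,0,-1],[0,-1,0,0,0,0,-1],[0,-1,0,0,0,0,-1],[0,-1,0,0,0,0,-1]]'; python3 -m pendant '[[0,-1,0,0,0,0,-1],[0,-1,0,0,0,0,-1],[0,-1,0,0,0,0,-1],[0,-1,0,0,0,0,-1],[0,-0.8,0,0,0,0,-1],[0,-0.5,0,0,0,0,-1],[0,-0.2,0,0,0,0,-1],[0,0,0,0,0,0,-1]]';python3 plan.py .4593 -.0703 .115 82
python3 - <<'E'
from h import *
import pickle
s=observe();c=cal("wrist");pickle.dump(c,open("cw4.pkl","wb"))
im=snap("wrist","w4.png")
for n in ["sled_step","sled_front","sled_rear","stick_tip"]: print(n,[(np.round(q["position"],1).tolist(),round(q["score"],2),onz(q["position"],c,.018)) for q in pinpoint(n,"wrist")[:4]])
print(observe()["t"])
cv2.imwrite("pics/w4b.png",cv2.resize(im,(780,585),interpolation=cv2.INTER_CUBIC)[:,:,::-1])
E
```

```text
t: 9.58
tcp_pos: [0.4645, 0.1066, 0.3114]
ee_rot: [0.07, 0.998, 0.002, 0.009]
force: [0.4, 0.3, -1.0]
width: 0.019
t: 10.25
tcp_pos: [0.4481, -0.0107, 0.3223]
ee_rot: [0.072, 0.997, 0.0, 0.017]
force: [-0.2, 0.1, -0.8]
width: 0.0192
t 10.25 tcp [ 0.4481 -0.0107  0.3223] gp [ 0.4534 -0.0109  0.1674] z [ 0.0346 -0.0015 -0.9994] yang 81.78 F [-0.2  0.1 -0.8] w 0.0192
shift cur-axes units [-0.89 -2.88  2.64] in target axes [-0.97 -2.87  2.62] rot units [ 0.03  0.34 -0.04]
sled_step [([229.7, 229.9], 0.78, array([ 0.4841798 , -0.05590361,  0.018     ]))]
sled_front []
sled_rear [([199.3, 250.8], 0.67, array([ 0.49961442, -0.08525535,  0.018     ]))]
stick_tip [([278.2, 248.6], 0.68, array([ 0.50736815, -0.01835131,  0.018     ]))]
10.5
```

View pics/w4b.png

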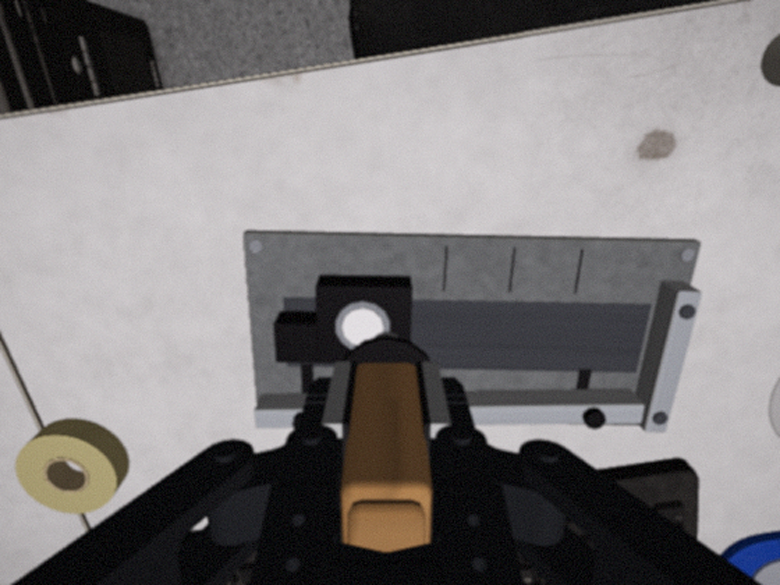

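```bash
python3 - <<'E'
import cv2
im=cv2.imread("pics/w4.png")[185:275,170:310]
im=cv2.convertScaleAbs(im,alpha=2.2,beta=10)
cv2.imwrite("pics/w4z.png",cv2.resize(im,(784,504),interpolation=cv2.INTER_CUBIC))
E
```

View pics/w4z.png

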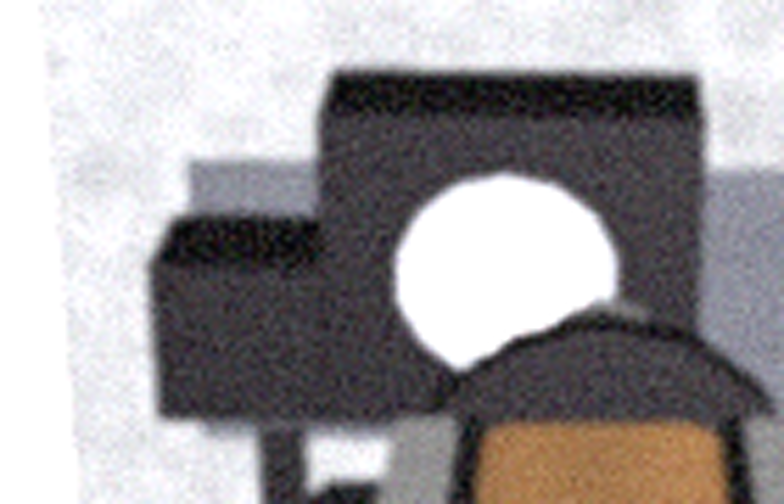

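```bash
python3 - <<'E'
from h import *
import pickle
c=pickle.load(open("cw4.pkl","rb"));p=np.load("guide.npy")
Rg=R.from_euler('z',p[2]).as_matrix()[:2,:2]
G=lambda q:Rg.T@(q-p[:2])
k=780/560
b=lambda x,y,z:onz((x/k,y/k),c,z)[:2]
zf=lambda x,y,z:onz((x/5.6+170,y/5.6+185),c,z)[:2]
for n,q in dict(NR=b(246,232,.008),NL=b(697,241,.008),l1=b(446,247,.008),l1b=b(444,290,.008),l3=b(582,250,.008),fenceR=b(257,408,.028),fenceL=b(643,402,.028)).items(): print(n,G(q).round(4))
P=dict(nf=zf(700,115,.028),nr=zf(322,120,.028),step=zf(325,265,.028),sr=zf(152,265,.028),rf=zf(165,417,.028))
loc=dict(nf=(-25,40),nr=(-25,-15),step=(-1,-15),sr=(-1,-40),rf=(25,-40))
for n in P: print(n,G(P[n]).round(4),P[n].round(4))
from scipy.optimize import least_squares
def res(s):
    Rs=R.from_euler('z',s[2]).as_matrix()[:2,:2]
    return np.concatenate([Rs@np.array(loc[n])*1e-3+s[:2]-G(P[n]) for n in P])
s=least_squares(res,[0,-.07,0]).x; print(s,(res(s)*1e3).round(1))
E
```

```text
NR [-0.0596 -0.1326]
NL [-0.0603  0.1305]
l1 [-0.0533 -0.0158]
l1b [-0.0263 -0.0152]
l3 [-0.0533  0.0644]
fenceR [ 0.0468 -0.1285]
fenceL [0.0371 0.1093]
nf [-0.0357 -0.0368] [0.4668 0.0007]
nr [-0.0337 -0.0896] [ 0.4598 -0.0517]
step [-0.0114 -0.0897] [ 0.4818 -0.0556]
sr [-0.0109 -0.1146] [ 0.4782 -0.0802]
rf [ 0.0139 -0.114 ] [ 0.5027 -0.0837]
[-0.01032823 -0.07487978  0.01247057] [-0.1  1.6 -1.4 -0.6  0.3 -0.1  0.  -0.3  1.3 -0.6]
```

```bash
python3 -m pendant '[[0,-0.5,0.3,0,0.12,0,-1],[0,-0.5,0.5,0,0.12,0,-1],[-0.3,-0.5,0.6,0,0.1,0,-1],[-0.3,-0.5,0.6,0,0,0,-1],[-0.2,-0.5,0.5,0,0,0,-1],[-0.2,-0.2,0.4,0,0,0,-1],[0,0,0.2,0,0,0,-1],[0,0,0,0,0,0,-1]]'; python3 plan.py .4614 -.0696 .062 82
```

```text
t: 11.17
tcp_pos: [0.4595, -0.0694, 0.2505]
ee_rot: [0.068, 0.998, 0.003, -0.006]
force: [-0.7, -0.8, -1.2]
width: 0.0189
t 11.17 tcp [ 0.4595 -0.0694  0.2505] gp [ 0.4577 -0.0683  0.0955] z [-0.0115  0.0069 -0.9999] yang 82.22 F [-0.7 -0.8 -1.2] w 0.0189
shift cur-axes units [-0.12 -0.01  1.67] in target axes [-0.09  0.    1.67] rot units [ 0.05 -0.12  0.04]
```

```bash
python3 -m pendant '[[-0.1,0,0.2,0,-0.1,0,-1],[0,0,0.3,0,0,0,-1],[0,0,0.3,0,0,0,-1],[0,0,0.3,0,0,0,-1],[0,0,0.2,0,0,0,-1],[0,0,0.1,0,0,0,-1],[0,0,0,0,0,0,-1],[0,0,0,0,0,0,-1]]'; python3 plan.py .4614 -.0696 .062 82;  python3 - <<'E'
from h import *
snap("side","s5.png")
im=snap("wrist","w5.png")
cv2.imwrite("pics/s5z.png",cv2.resize(cv2.imread("pics/s5.png")[160:260,220:370],(780,520),interpolation=cv2.INTER_CUBIC))
E
```

```text
t: 11.83
tcp_pos: [0.4608, -0.0684, 0.2192]
ee_rot: [0.067, 0.998, 0.003, -0.001]
force: [-1.1, -0.5, -0.6]
width: 0.0189
t 11.83 tcp [ 0.4608 -0.0684  0.2192] gp [ 0.4605 -0.0674  0.0642] z [-0.0022  0.0061 -1.    ] yang 82.34 F [-1.1 -0.5 -0.6] w 0.0189
shift cur-axes units [-0.04 -0.06  0.11] in target axes [-0.04 -0.06  0.11] rot units [ 0.06 -0.03  0.06]
```

View pics/w5.png

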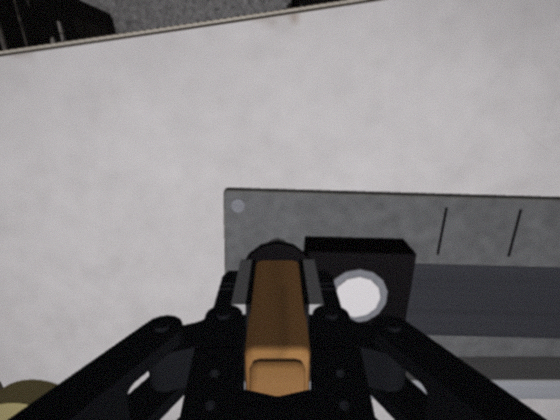

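View pics/s5z.png

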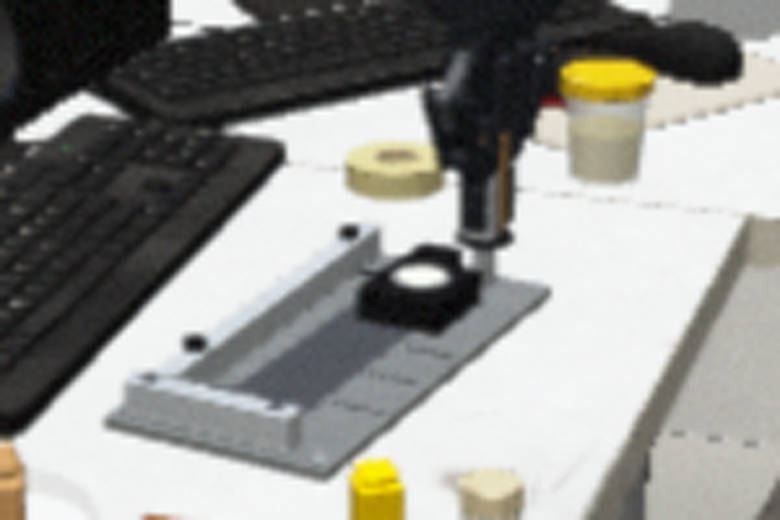

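```bash
cat > st.py <<'E'
from h import *
p=np.load("guide.npy");s=observe();Rc=R.from_quat(s["ee_rot"]).as_matrix()
tip=s["tcp_pos"]+Rc[:,2]*.2058
Rg=R.from_euler('z',p[2]).as_matrix()[:2,:2]; g=Rg.T@(tip[:2]-p[:2])
a=p[2]+.030; n=np.array([np.cos(a),np.sin(a)]);f=np.array([-np.sin(a),np.cos(a)])
F=s["force"][:2]
print("t %.2f tip guide x %.1f y %.1f z %.1f | seated: step %.1f %.1f front y %.1f | press %.1f feed %.1f Fz %.1f | tilt %s yang %.1f T %s w %.4f"%(s["t"],*(g*1e3),tip[2]*1e3,*(g*1e3+7),g[1]*1e3+22+40,-F@n,-F@f,s["force"][2],(Rc[:2,2]).round(4),np.degrees(np.arctan2(Rc[1,1],Rc[0,1])),s["ft_torque"].round(2),s["width"]))
E
python3 -m pendant '[[-0.2,0.1,0.05,0.05,-0.03,0,-1],[-0.2,0.15,0,0,0,0,-1],[-0.1,0.05,0,0,0,0,-1],[0,0,0,0,0,0,-1],[0,0,0,0,0,0,-1],[0,0,0,0,0,0,-1],[0,0,0,0,0,0,-1],[0,0,0,0,0,0,-1]]'; python3 st.py
```

```text
t: 12.6
tcp_pos: [0.4731, -0.0633, 0.2191]
ee_rot: [0.067, 0.998, -0.0, 0.001]
force: [0.1, -0.3, -1.5]
width: 0.0189
t 12.60 tip guide x -18.3 y -98.9 z 13.3 | seated: step -11.3 -91.9 front y -36.9 | press -0.1 feed 0.2 Fz -1.5 | tilt [ 0.0015 -0.0007] yang 82.4 T [-0.    0.03 -0.03] w 0.0189
```

```bash
python3 -m pendant '[[-0.05,0.05,0,0,0,0,-1],[-0.05,0.05,0,0,0,0,-1],[-0.05,0.05,0,0,0,0,-1],[-0.05,0,0,0,0,0,-1],[-0.05,0,0,0,0,0,-1],[-0.05,0,0,0,0,0,-1],[-0.05,0,0,0,0,0,-1],[-0.05,0,0,0,0,0,-1]]'; python3 st.py
```

```text
t: 13.27
tcp_pos: [0.4812, -0.0612, 0.2188]
ee_rot: [0.067, 0.998, -0.0, -0.001]
force: [-0.9, -0.6, -0.5]
width: 0.0188
t 13.27 tip guide x -11.3 y -95.5 z 13.0 | seated: step -4.3 -88.5 front y -33.5 | press 0.8 feed 0.7 Fz -0.5 | tilt [-0.0015 -0.0003] yang 82.4 T [-0.08  0.34  0.02] w 0.0188
```

```bash
sed -i 's/^print("t/Ft=np.array([-s["ft_torque"][1],s["ft_torque"][0]])\/.2058; print("torque-est press %.1f feed %.1f"%(-Ft@n,-Ft@f))\nprint("t/' st.py; python3 -m pendant '[[-0.06,0,0,0,0,0,-1],[-0.06,0,0,0,0,0,-1],[-0.06,0,0,0,0,0,-1],[-0.06,0,0,0,0,0,-1],[-0.06,0,0,0,0,0,-1],[-0.06,0,0,0,0,0,-1],[-0.06,0,0,0,0,0,-1],[-0.06,0,0,0,0,0,-1]]'; python3 st.py;  python3 - <<'E'
from h import *
snap("side","s6.png")
im=snap("wrist","w6.png")
cv2.imwrite("pics/s6z.png",cv2.resize(cv2.imread("pics/s6.png")[160:260,220:370],(780,520),interpolation=cv2.INTER_CUBIC))
E
```

```text
t: 13.93
tcp_pos: [0.4918, -0.0625, 0.2186]
ee_rot: [0.067, 0.998, 0.0, -0.001]
force: [-1.1, -0.6, -0.0]
width: 0.0188
torque-est press 0.9 feed 0.1
t 13.93 tip guide x -0.6 y -94.9 z 12.8 | seated: step 6.4 -87.9 front y -32.9 | press 1.0 feed 0.7 Fz -0.0 | tilt [-0.0014  0.0001] yang 82.3 T [-0.    0.19  0.03] w 0.0188
```

View pics/w6.png

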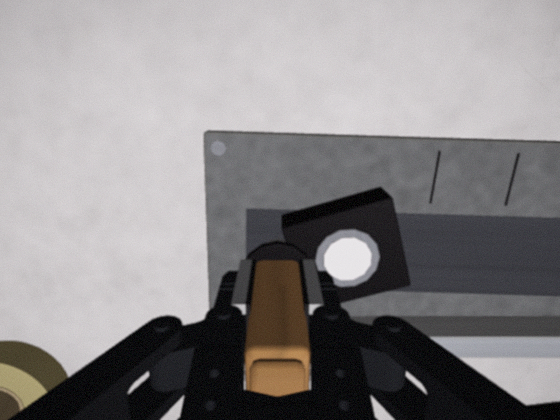

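View pics/s6z.png

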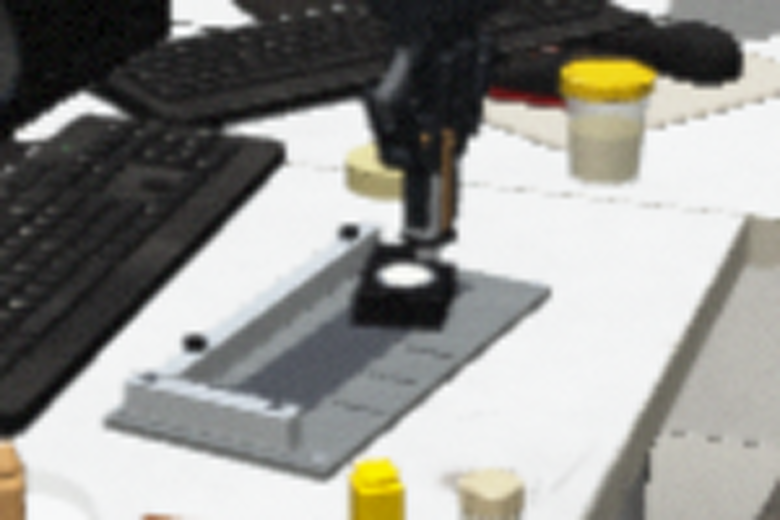

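```bash
python3 -m pendant '[[-0.05,0,0,0,0,0,-1],[-0.05,0,0,0,0,0,-1],[-0.05,0,0,0,0,0,-1],[-0.05,0,0,0,0,0,-1],[-0.04,0,0,0,0,0,-1],[-0.04,0,0,0,0,0,-1],[-0.04,0,0,0,0,0,-1],[-0.04,0,0,0,0,0,-1]]'; python3 st.py
```

```text
t: 14.7
tcp_pos: [0.4996, -0.0635, 0.2185]
ee_rot: [0.067, 0.998, 0.0, -0.001]
force: [-1.5, 0.3, -0.7]
width: 0.0189
torque-est press 1.2 feed -0.3
t 14.70 tip guide x 7.1 y -94.5 z 12.7 | seated: step 14.1 -87.5 front y -32.5 | press 1.5 feed -0.1 Fz -0.7 | tilt [-0.0015  0.0004] yang 82.3 T [0.1  0.23 0.  ] w 0.0189
```

```bash
python3 -m pendant '[[-0.04,0,0,0,0,0,-1],[-0.04,0,0,0,0,0,-1],[-0.04,0,0,0,0,0,-1],[-0.04,0,0,0,0,0,-1],[-0.04,0,0,0,0,0,-1],[-0.04,0,0,0,0,0,-1],[-0.04,0,0,0,0,0,-1],[-0.04,0,0,0,0,0,-1]]'; python3 st.py; python3 - <<'E'
from h import *
import pickle
c=cal("wrist");pickle.dump(c,open("cw7.pkl","wb"))
im=snap("wrist","w7.png")
E
```

```text
t: 15.37
tcp_pos: [0.5035, -0.0644, 0.2174]
ee_rot: [0.066, 0.998, 0.0, -0.007]
force: [-5.3, -0.5, 2.0]
width: 0.0188
torque-est press 4.5 feed 1.2
t 15.37 tip guide x 8.7 y -95.0 z 11.6 | seated: step 15.7 -88.0 front y -33.0 | press 5.2 feed 1.2 Fz 2.0 | tilt [-0.0133  0.0011] yang 82.4 T [-0.11  0.95  0.02] w 0.0188
```

View pics/w7.png

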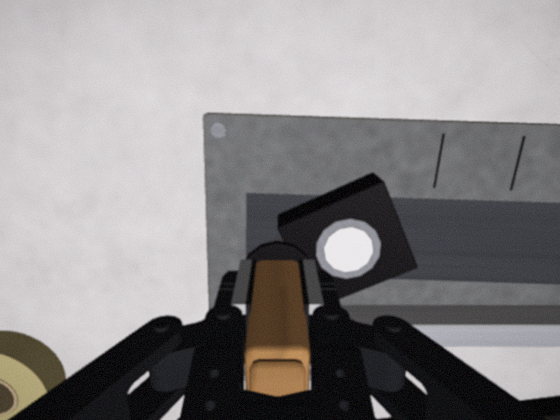

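```bash
python3 - <<'E'
import cv2
im=cv2.imread("pics/w7.png")[120:320,190:450]
im=cv2.convertScaleAbs(im,alpha=2.2,beta=10)
cv2.imwrite("pics/w7z.png",cv2.resize(im,(780,600),interpolation=cv2.INTER_CUBIC))
E
```

```text
(no output)
```

View pics/w7z.png

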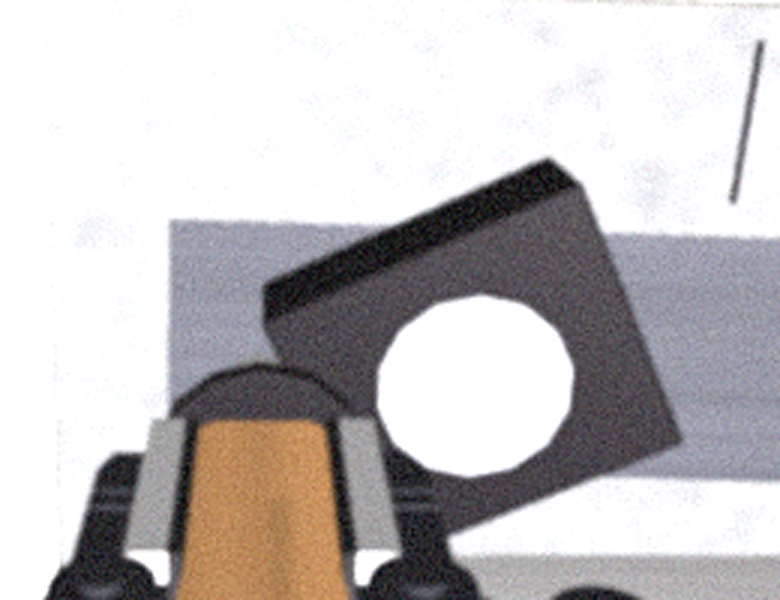

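```bash
cat > sled.py <<'E'
from h import *
import pickle
from scipy.optimize import least_squares
p=np.load("guide.npy")
Rg=R.from_euler('z',p[2]).as_matrix()[:2,:2]
G=lambda q:Rg.T@(q-p[:2])
LOC=dict(nf=(-25,40),nr=(-25,-15),step=(-1,-15),sr=(-1,-40),rf=(25,-40),ff=(25,40))
def sled(P,lines):
    P={n:G(q) for n,q in P.items()}; lines={k:G(q) for k,q in lines.items()}
    dy=np.mean([lines[k][1] for k in lines])+.015; print("line y (should be -15):",{k:(v*1e3).round(1).tolist() for k,v in lines.items()})
    def res(s):
        Rs=R.from_euler('z',s[2]).as_matrix()[:2,:2]
        return np.concatenate([Rs@np.array(LOC[n])*1e-3+s[:2]-P[n] for n in P])
    s=least_squares(res,[0,-.07,0]).x
    print("sled",(s[:2]*1e3).round(1),s[2].round(3),(res(s)*1e3).round(1))
    Rs=R.from_euler('z',s[2]).as_matrix()[:2,:2]
    for n in LOC: print(n,(Rs@np.array(LOC[n])+s[:2]*1e3).round(1),end=' ')
    print()
E
python3 - <<'E'
from sled import *
c=pickle.load(open("cw7.pkl","rb"))
z=lambda x,y,h:onz((x/3+190,y/3+120),c,h)[:2]
sled(dict(nf=z(582,185,.028),ff=z(682,440,.028),nr=z(268,322,.028)),dict(a=z(762,42,.008),b=z(735,203,.008)))
E
```

```text
line y (should be -15): {'a': [-53.5, -15.4], 'b': [-25.9, -15.1]}
sled [  6.7 -72.2] 0.476 [-0.9  0.2  0.8  1.1  0.1 -1.3]
nf [-33.8 -48.1] nr [ -8.6 -97. ] step [ 12.7 -86. ] sr [  24.2 -108.2] rf [ 47.3 -96.3] ff [ 10.6 -25.2]
```

```bash
cat > sim.py <<'E'
import numpy as np
from scipy.optimize import brentq
def run(dirang_fn, muf, mup, Fs=4.0, s0=(6.7,-72.2,.476), pin_l=(-8,-22), fslope=-.030, fx0=42.8):
    # base grid
    gx,gy=np.meshgrid(np.linspace(-24,24,13),np.linspace(-39,39,20)); L=np.c_[gx.ravel(),gy.ravel()]
    L=L[~((L[:,0]<-1)&(L[:,1]<-15))]; w=Fs/len(L)
    psi=s0[2]; fa=-fslope  # fence yaw
    # work in fence frame: fence line x=0, y along
    ca,sa=np.cos(-fa),np.sin(-fa)
    rear=np.array([0.,-96.3]); pl=np.array(pin_l,float); rl=np.array([25.,-40.])
    psi=psi-fa; log=[]; path=0
    rot=lambda a:np.array([[np.cos(a),-np.sin(a)],[np.sin(a),np.cos(a)]])
    y0=rear[1]
    while psi>0.003 and path<60:
        Rm=rot(psi); n=Rm@[1,0]; t=Rm@[0,1]
        r=Rm@(pl-rl) + n*7  # contact point from rear
        B=(L-rl)@Rm.T
        d=dirang_fn(psi,pl); vp=np.array([np.cos(d),np.sin(d)])  # pin velocity unit
        def state(vr):
            # sled vel at point r: (0,vr)+w*(-ry,rx);  n-component equals vp.n
            den=-r[1]*n[0]+r[0]*n[1]
            om=(vp@n-vr*n[1])/den
            v=np.c_[-om*B[:,1],vr+om*B[:,0]]; sp=np.linalg.norm(v,axis=1)+1e-6
            f=-w*v/sp[:,None]; Fb=f.sum(0); Mb=(B[:,0]*f[:,1]-B[:,1]*f[:,0]).sum()
            vs=np.array([-om*r[1],vr+om*r[0]]); slip=(vp-vs)@t
            pdir=n+mup*np.tanh(slip/.02)*t
            pin_m=r[0]*pdir[1]-r[1]*pdir[0]
            Np=-Mb/pin_m
            Fx=-(Fb[0]+Np*pdir[0]); Fy=-(Fb[1]+Np*pdir[1])
            return om,Np,Fx,Fy,slip
        # fence: Fx should be <0 (pushes -x)
        def h(vr):
            om,Np,Fx,Fy,sl=state(vr); return Fy+muf*np.tanh(vr/.02)*abs(Fx)
        vs=np.linspace(-3,3,241); hv=[h(v) for v in vs]
        roots=[brentq(h,vs[i],vs[i+1]) for i in range(240) if hv[i]*hv[i+1]<0]
        roots=[v for v in roots if state(v)[0]<0 and state(v)[1]>0]
        if not roots: log.append(("noroot",psi)); break
        vr=min(roots,key=abs); om,Np,Fx,Fy,sl=state(vr)
        dt=min(.25,.01/abs(om)); psi+=om*dt; rear[1]+=vr*dt; path+=dt
        pl=pl+np.array([0,sl*dt])
        if pl[1]>-22: pl[1]=-22
        log.append((psi,rear[1]-y0,Np,Fx,pl[1]))
    fy=rear[1]+80
    return fy,path,[np.round(l,2) if l[0]!="noroot" else l for l in log[::max(1,len(log)//4)]],log[-1]
if __name__=="__main__":
  for muf in (.15,.3):
   for mup in (.1,.3):
    for nm,fn in (("x",lambda a,p:0.),("x-y.5",lambda a,p:-.4),("-.8",lambda a,p:-.8)):
        o=run(fn,muf,mup); print(muf,mup,nm,"final front y(fence frame ~) %.1f path %.1f"%o[:2],o[2][0],o[3])
E
python3 sim.py
```

```text
0.15 0.1 x final front y(fence frame ~) -16.2 path 5.3 [ 4.400e-01  1.000e-02  1.358e+01 -1.071e+01 -2.235e+01] (np.float64(-0.004000000000000312), np.float64(0.05021537883487781), np.float64(84.08983937860621), np.float64(-80.8666586286508), np.float64(-35.1717952596687))
0.15 0.1 x-y.5 final front y(fence frame ~) -16.2 path 5.8 [ 4.400e-01  1.000e-02  1.358e+01 -1.072e+01 -2.243e+01] (np.float64(-0.0020178302304516872), np.float64(0.0867777154766145), np.float64(785.3334000738273), np.float64(-782.6695428942973), np.float64(-37.405586031846845))
0.15 0.1 -.8 final front y(fence frame ~) -16.1 path 7.5 [ 4.400e-01  1.000e-02  1.358e+01 -1.074e+01 -2.235e+01] ('noroot', np.float64(0.1183776700301213))
0.15 0.3 x final front y(fence frame ~) -16.4 path 4.2 [  0.44   0.    20.51 -19.   -22.35] ('noroot', np.float64(0.14599999999999969))
0.15 0.3 x-y.5 final front y(fence frame ~) -16.3 path 4.8 [  0.44   0.    20.51 -19.   -22.43] ('noroot', np.float64(0.16740917652820186))
0.15 0.3 -.8 final front y(fence frame ~) -16.3 path 6.0 [  0.44   0.    20.51 -19.   -22.35] ('noroot', np.floa
[... 387 characters left out ...]
(-0.002425464642908357), np.float64(0.031822524137766095), np.float64(672.965195229458), np.float64(-670.1901832972475), np.float64(-37.361548621901825))
0.3 0.1 -.8 final front y(fence frame ~) -16.2 path 7.4 [  0.44   0.    13.58 -10.7  -22.35] ('noroot', np.float64(0.11399865148184865))
0.3 0.3 x final front y(fence frame ~) -16.3 path 4.7 [  0.44   0.    20.51 -19.   -22.35] ('noroot', np.float64(0.09599999999999968))
0.3 0.3 x-y.5 final front y(fence frame ~) -16.3 path 4.8 [  0.44   0.    20.51 -19.   -22.43] ('noroot', np.float64(0.16739943162010773))
0.3 0.3 -.8 final front y(fence frame ~) -16.3 path 6.0 [  0.44   0.    20.51 -19.   -22.35] ('noroot', np.float64(0.2625909884039023))
```

```bash
python3 -m pendant '[[0.15,-0.1,0,0,0,0,-1],[0.1,-0.1,0,0,-0.07,0,-1],[0,0,-0.4,0,-0.06,0,-1],[0,0,-0.5,0,0,0,-1],[0,0,-0.5,0,0,0,-1],[0,0,-0.2,0,0,0,-1],[0,0,0,0,0,0,-1],[0,0,0,0,0,0,-1]]'; python3 st.py
python3 -m pendant '[[0,0.3,0,0,0,0,-1],[0,0.6,0,0,0,0,-1],[0,0.7,0,0,0,0,-1],[0,0.7,0,0,0,0,-1],[0,0.7,0,0,0,0,-1],[0,0.6,0,0,0,0,-1],[0,0.3,0,0,0,0,-1],[0,0,0,0,0,0,-1]]'; python3 st.py
```

```text
t: 16.08
tcp_pos: [0.4999, -0.0687, 0.2555]
ee_rot: [0.067, 0.998, -0.001, 0.006]
force: [-0.1, -0.0, -0.5]
width: 0.0186
torque-est press 0.0 feed 0.1
t 16.08 tip guide x 11.1 y -99.9 z 49.7 | seated: step 18.1 -92.9 front y -37.9 | press 0.1 feed 0.0 Fz -0.5 | tilt [ 0.0114 -0.0032] yang 82.4 T [-0.01  0.01 -0.04] w 0.0186
t: 16.75
tcp_pos: [0.51, 0.0171, 0.2534]
ee_rot: [0.067, 0.998, -0.0, 0.004]
force: [-0.2, 0.0, -0.8]
width: 0.019
torque-est press 0.0 feed 0.0
t 16.75 tip guide x 5.9 y -13.4 z 47.6 | seated: step 12.9 -6.4 front y 48.6 | press 0.2 feed 0.0 Fz -0.8 | tilt [ 0.0083 -0.0013] yang 82.3 T [-0.    0.01 -0.04] w 0.0190
```

```bash
python3 -m pendant '[[0.15,0.15,0,0,0.08,0,-1],[0.1,0.05,0.2,0,0,0,-1],[0,0,0.3,0,0,0,-1],[0,0,0.35,0,0,0,-1],[0,0,0.35,0,0,0,-1],[0,0,0.25,0,0,0,-1],[0,0,0.1,0,0,0,-1],[0,0,0,0,0,0,-1]]'; python3 st.py;  python3 - <<'E'
from h import *
import pickle
c=cal("wrist");pickle.dump(c,open("cw8.pkl","wb"))
im=snap("wrist","w8.png")
E
```

```text
t: 17.42
tcp_pos: [0.5041, 0.0212, 0.2175]
ee_rot: [0.068, 0.998, -0.0, -0.002]
force: [-0.1, 0.4, -1.3]
width: 0.0189
torque-est press -0.1 feed 0.0
t 17.42 tip guide x -3.0 y -10.5 z 11.7 | seated: step 4.0 -3.5 front y 51.5 | press 0.2 feed -0.4 Fz -1.3 | tilt [-0.0036 -0.0002] yang 82.2 T [-0.01 -0.02 -0.03] w 0.0189
```

View pics/w8.png

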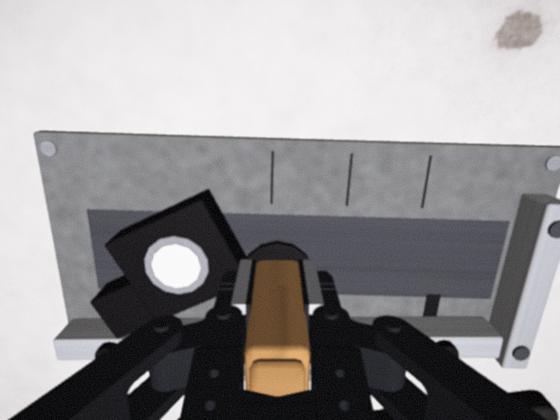

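```bash
python3 -m pendant '[[-0.05,-0.1,0,0,0,0,-1],[-0.05,-0.15,0,0,0,0,-1],[-0.05,-0.15,0,0,0,0,-1],[-0.05,-0.15,0,0,0,0,-1],[-0.05,-0.15,0,0,0,0,-1],[-0.05,-0.15,0,0,0,0,-1],[-0.05,-0.15,0,0,0,0,-1],[-0.05,-0.1,0,0,0,0,-1]]'; python3 st.py;  python3 - <<'E'
from h import *
import pickle
c=cal("wrist");pickle.dump(c,open("cw9.pkl","wb"))
im=snap("wrist","w9.png")
E
```

```text
t: 18.13
tcp_pos: [0.5101, -0.0038, 0.2187]
ee_rot: [0.068, 0.998, 0.0, -0.001]
force: [-0.1, 1.3, -1.5]
width: 0.0188
torque-est press 0.1 feed -1.5
t 18.13 tip guide x 7.5 y -33.9 z 12.9 | seated: step 14.5 -26.9 front y 28.1 | press 0.3 feed -1.3 Fz -1.5 | tilt [-0.0015  0.0006] yang 82.2 T [ 0.31 -0.03 -0.01] w 0.0188
```

View pics/w9.png

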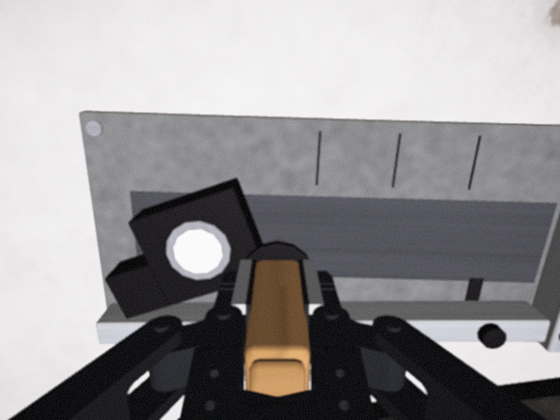

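```bash
python3 -m pendant '[[-0.12,-0.05,0,0,0,0,-1],[-0.12,-0.08,0,0,0,0,-1],[-0.12,-0.1,0,0,0,0,-1],[-0.08,-0.1,0,0,0,0,-1],[-0.05,-0.1,0,0,0,0,-1],[-0.05,-0.1,0,0,0,0,-1],[0,-0.05,0,0,0,0,-1],[0,0,0,0,0,0,-1]]'; python3 st.py;  python3 - <<'E'
from h import *
import pickle
c=cal("wrist");pickle.dump(c,open("cw9.pkl","wb"))
im=snap("wrist","w10.png")
im=cv2.convertScaleAbs(im[150:350,70:330],alpha=2.2,beta=10)
cv2.imwrite("pics/w10z.png",cv2.resize(im,(780,600),interpolation=cv2.INTER_CUBIC)[:,:,::-1])
E
```

```text
t: 18.85
tcp_pos: [0.5206, -0.0185, 0.2187]
ee_rot: [0.068, 0.998, 0.0, -0.001]
force: [-0.3, 1.8, -0.8]
width: 0.0187
torque-est press 0.2 feed -1.0
t 18.85 tip guide x 20.4 y -46.6 z 12.9 | seated: step 27.4 -39.6 front y 15.4 | press 0.5 feed -1.7 Fz -0.8 | tilt [-0.0011  0.0006] yang 82.2 T [ 0.21  0.02 -0.01] w 0.0187
```

View pics/w10z.png

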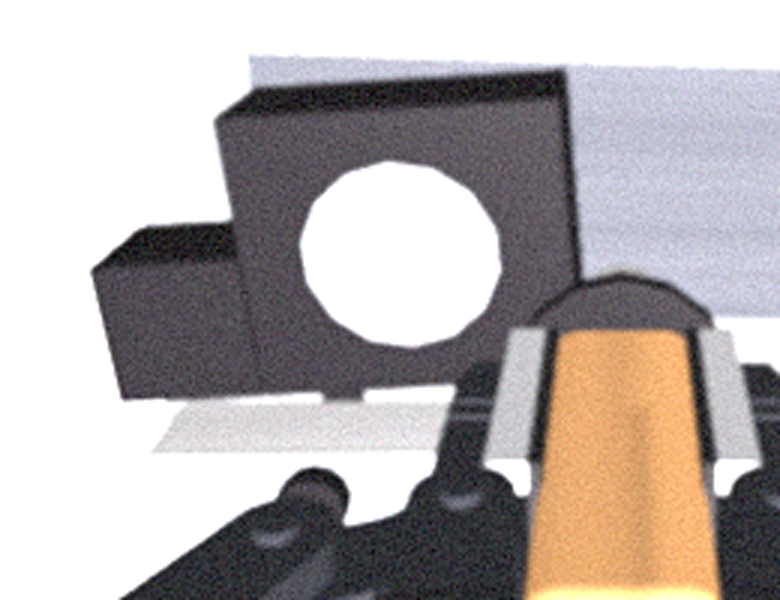

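```bash
python3 - <<'E'
from sled import *
c=pickle.load(open("cw9.pkl","rb"))
z=lambda x,y,h:onz((x/3+70,y/3+150),c,h)[:2]
sled(dict(nf=z(568,96,.028),nr=z(217,122,.028),step=z(241,264,.028),sr=z(95,270,.028),rf=z(123,398,.028)),dict(a=z(250,55,.008)))
E
```

```text
line y (should be -15): {'a': [-19.3, -112.7]}
sled [  9.7 -94.5] 0.089 [ 0.2  0.3 -0.8  0.1 -0.9  0.4 -0.4 -0.7  1.8 -0.2]
nf [-18.8 -56.8] nr [ -13.9 -111.6] step [  10.  -109.5] sr [  12.2 -134.4] rf [  38.1 -132.1] ff [ 31.  -52.4]
```

```bash
python3 -m pendant '[[0,0.15,0,0,0,0,-1],[0.05,0.15,-0.1,0,0,0,-1],[0.1,0,-0.4,0,0,0,-1],[0.1,0,-0.5,0,0,0,-1],[0.1,0,-0.4,0,0,0,-1],[0.2,-0.2,-0.1,0,0,0,-1],[0.2,-0.5,0,0,0,0,-1],[0.2,-0.6,0,0,0,0,-1]]'; python3 st.py
```

```text
t: 19.57
tcp_pos: [0.4981, -0.0348, 0.2536]
ee_rot: [0.066, 0.998, -0.001, 0.001]
force: [-0.7, -0.8, -0.9]
width: 0.0189
torque-est press 0.0 feed 0.1
t 19.57 tip guide x 1.5 y -66.8 z 47.8 | seated: step 8.5 -59.8 front y -4.8 | press 0.6 feed 0.9 Fz -0.9 | tilt [ 0.0016 -0.0014] yang 82.4 T [-0.03  0.01  0.01] w 0.0189
```

```bash
python3 -m pendant '[[0.1,-0.7,0,0,0,0,-1],[0.05,-0.7,0,0,0,0,-1],[0.05,-0.6,0,0,0,0,-1],[0.05,-0.4,0,0,0,0,-1],[0,-0.2,0,0,0,0,-1],[0,0,0,0,0,0,-1],[0,0,0,0,0,0,-1],[0,0,0,0,0,0,-1]]'; python3 st.py
```

```text
t: 20.23
tcp_pos: [0.4818, -0.0927, 0.2549]
ee_rot: [0.068, 0.998, -0.002, 0.001]
force: [-0.3, -0.3, -0.8]
width: 0.0188
torque-est press 0.1 feed -0.1
t 20.23 tip guide x -4.5 y -127.0 z 49.1 | seated: step 2.5 -120.0 front y -65.0 | press 0.2 feed 0.3 Fz -0.8 | tilt [ 0.0027 -0.0034] yang 82.3 T [ 0.01  0.02 -0.05] w 0.0188
```

Exactly there. Descend and look.

```bash
python3 -m pendant '[[0,0,0.2,-0.03,0.02,0,-1],[0,0,0.3,0,0,0,-1],[0,0,0.35,0,0,0,-1],[0,0,0.35,0,0,0,-1],[0,0,0.3,0,0,0,-1],[0,0,0.1,0,0,0,-1],[0,0,0,0,0,0,-1],[0,0,0,0,0,0,-1]]'; python3 st.py;python3 - <<'E'
from h import *
import pickle
c=cal("wrist");pickle.dump(c,open("cw11.pkl","wb"))
im=snap("wrist","w11.png")
im=cv2.convertScaleAbs(im[150:350,190:450],alpha=2.2,beta=10)
cv2.imwrite("pics/w11z.png",cv2.resize(im,(780,600),interpolation=cv2.INTER_CUBIC)[:,:,::-1])
E
```

```text
t: 20.9
tcp_pos: [0.4815, -0.0902, 0.2177]
ee_rot: [0.066, 0.998, 0.001, -0.001]
force: [0.8, 0.1, -0.4]
width: 0.0186
torque-est press -0.2 feed 0.1
t 20.90 tip guide x -6.3 y -123.6 z 12.0 | seated: step 0.7 -116.6 front y -61.6 | press -0.8 feed -0.2 Fz -0.4 | tilt [-0.002  0.002] yang 82.5 T [-0.03 -0.04 -0.  ] w 0.0186
```

View pics/w11z.png

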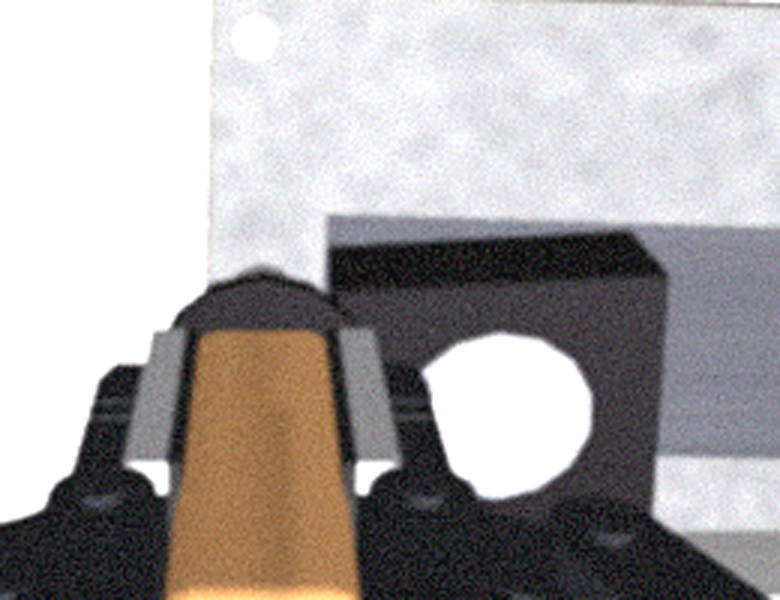

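```bash
python3 -m pendant '[[-0.1,0,0,0,0,0,-1],[-0.12,0,0,0,0,0,-1],[-0.12,0.04,0,0,0,0,-1],[-0.06,0.08,0,0,0,0,-1],[-0.02,0.1,0,0,0,0,-1],[-0.02,0.08,0,0,0,0,-1],[-0.02,0.06,0,0,0,0,-1],[-0.02,0.06,0,0,0,0,-1]]'; python3 st.py;python3 - <<'E'
from h import *
import pickle
c=cal("wrist");pickle.dump(c,open("cw12.pkl","wb"))
im=snap("wrist","w12.png")
im=cv2.convertScaleAbs(im[150:350,190:450],alpha=2.2,beta=10)
cv2.imwrite("pics/w12z.png",cv2.resize(im,(780,600),interpolation=cv2.INTER_CUBIC)[:,:,::-1])
E
```

```text
t: 21.62
tcp_pos: [0.4937, -0.0833, 0.2191]
ee_rot: [0.066, 0.998, 0.0, -0.0]
force: [-0.4, -1.3, -2.5]
width: 0.0188
torque-est press 0.4 feed 1.3
t 21.62 tip guide x 4.9 y -115.1 z 13.3 | seated: step 11.9 -108.1 front y -53.1 | press 0.2 feed 1.3 Fz -2.5 | tilt [-0.0005  0.0001] yang 82.5 T [-0.25  0.12  0.02] w 0.0188
```

View pics/w12z.png

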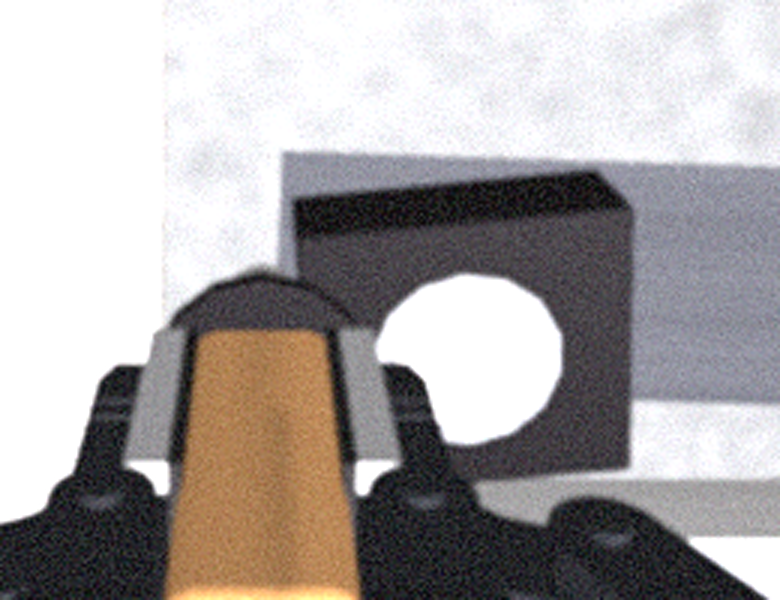

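```bash
python3 -m pendant '[[-0.02,0.08,0,0,0,0,-1],[-0.02,0.08,0,0,0,0,-1],[-0.02,0.08,0,0,0,0,-1],[-0.02,0.08,0,0,0,0,-1],[-0.02,0.08,0,0,0,0,-1],[-0.02,0.08,0,0,0,0,-1],[-0.02,0.08,0,0,0,0,-1],[-0.02,0.08,0,0,0,0,-1]]'; python3 st.py;python3 - <<'E'
from h import *
import pickle
c=cal("wrist");pickle.dump(c,open("cw13.pkl","wb"))
im=snap("wrist","w13.png")
im=cv2.convertScaleAbs(im[150:350,190:450],alpha=2.2,beta=10)
cv2.imwrite("pics/w13z.png",cv2.resize(im,(780,600),interpolation=cv2.INTER_CUBIC)[:,:,::-1])
E
```

```text
t: 22.33
tcp_pos: [0.499, -0.0698, 0.2191]
ee_rot: [0.066, 0.998, -0.0, -0.0]
force: [-0.6, -2.6, -0.9]
width: 0.0186
torque-est press 0.4 feed 1.5
t 22.33 tip guide x 8.0 y -101.0 z 13.3 | seated: step 15.0 -94.0 front y -39.0 | press 0.2 feed 2.7 Fz -0.9 | tilt [-0.0002 -0.0004] yang 82.5 T [-0.29  0.12 -0.01] w 0.0186
```

View pics/w13z.png

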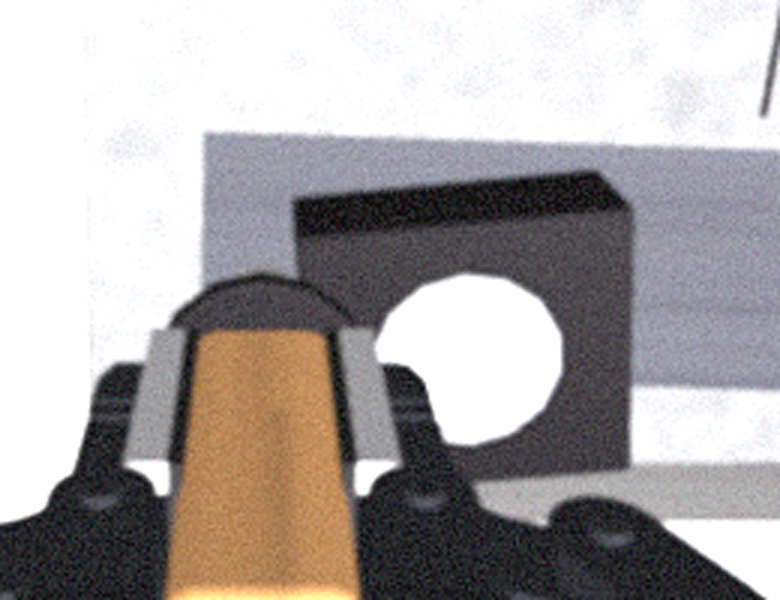

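```bash
python3 -m pendant '[[-0.04,0.04,0,0,0,0,-1],[-0.04,0.04,0,0,0,0,-1],[-0.04,0.04,0,0,0,0,-1],[-0.04,0.04,0,0,0,0,-1],[-0.04,0.04,0,0,0,0,-1],[-0.04,0.04,0,0,0,0,-1],[-0.04,0.04,0,0,0,0,-1],[-0.04,0.04,0,0,0,0,-1]]'; python3 st.py;python3 - <<'E'
from h import *
import pickle
c=cal("wrist");pickle.dump(c,open("cw14.pkl","wb"))
im=snap("wrist","w14.png")
im=cv2.convertScaleAbs(im[150:350,190:450],alpha=2.2,beta=10)
cv2.imwrite("pics/w14z.png",cv2.resize(im,(780,600),interpolation=cv2.INTER_CUBIC)[:,:,::-1])
E
```

```text
t: 23.05
tcp_pos: [0.5052, -0.0639, 0.2188]
ee_rot: [0.065, 0.998, -0.001, -0.003]
force: [-5.0, -3.2, 1.2]
width: 0.0191
torque-est press 3.5 feed 3.1
t 23.05 tip guide x 11.7 y -94.4 z 13.0 | seated: step 18.7 -87.4 front y -32.4 | press 4.5 feed 3.8 Fz 1.2 | tilt [-0.0071 -0.0007] yang 82.5 T [-0.54  0.8  -0.01] w 0.0191
```

View pics/w14z.png

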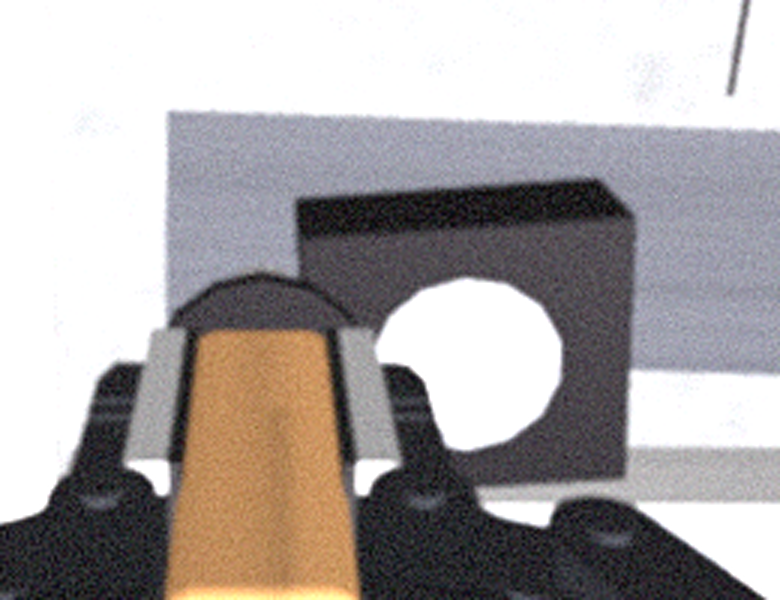

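```bash
python3 -m pendant '[[-0.06,0.03,0,0,-0.02,0,-1],[-0.06,0.03,0,0,-0.02,0,-1],[-0.06,0.03,0,0,-0.02,0,-1],[-0.06,0.03,0,0,-0.02,0,-1],[-0.06,0.03,0,0,-0.02,0,-1],[-0.06,0.03,0,0,-0.02,0,-1],[-0.06,0.03,0,0,-0.02,0,-1],[-0.06,0.03,0,0,-0.02,0,-1]]'; python3 st.py;python3 - <<'E'
from h import *
import pickle
c=cal("wrist");pickle.dump(c,open("cw15.pkl","wb"))
im=snap("wrist","w15.png")
im=cv2.convertScaleAbs(im[150:350,190:450],alpha=2.2,beta=10)
cv2.imwrite("pics/w15z.png",cv2.resize(im,(780,600),interpolation=cv2.INTER_CUBIC)[:,:,::-1])
E
```

```text
t: 23.77
tcp_pos: [0.509, -0.0611, 0.2177]
ee_rot: [0.064, 0.998, -0.002, -0.009]
force: [-9.2, -4.9, 7.8]
width: 0.0186
torque-est press 7.6 feed 5.0
t 23.77 tip guide x 12.8 y -92.0 z 11.9 | seated: step 19.8 -85.0 front y -30.0 | press 8.5 feed 6.1 Fz 7.8 | tilt [-0.0183 -0.0036] yang 82.7 T [-0.8   1.69  0.02] w 0.0186
```

View pics/w15z.png

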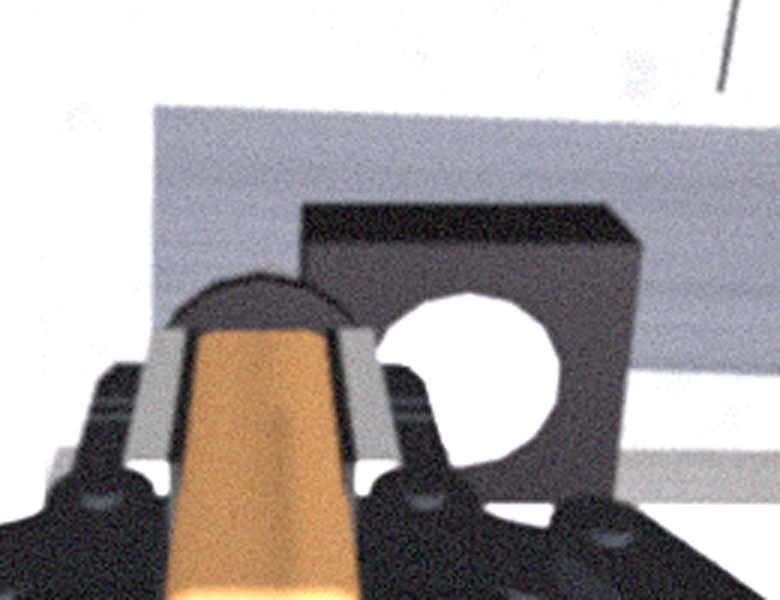

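```bash
python3 -m pendant '[[-0.06,0.05,-0.01,0,-0.05,0.01,-1],[-0.06,0.05,-0.01,0,-0.05,0.01,-1],[-0.06,0.05,-0.01,0,-0.05,0.01,-1],[-0.06,0.05,-0.01,0,-0.05,0.01,-1],[-0.06,0.05,-0.01,0,-0.05,0.01,-1],[-0.06,0.05,-0.01,0,-0.05,0.01,-1],[-0.06,0.05,-0.01,0,-0.05,0.01,-1],[-0.06,0.05,-0.01,0,-0.05,0.01,-1]]'; python3 st.py
```

```text
t: 24.48
tcp_pos: [0.5094, -0.0584, 0.2175]
ee_rot: [0.065, 0.998, -0.009, -0.009]
force: [-10.1, -6.5, 6.2]
width: 0.0188
torque-est press 9.1 feed 7.1
t 24.48 tip guide x 12.9 y -92.0 z 11.8 | seated: step 19.9 -85.0 front y -30.0 | press 9.1 feed 7.9 Fz 6.2 | tilt [-0.0196 -0.0169] yang 82.6 T [-1.19  2.05 -0.02] w 0.0188
```

```bash
python3 -m pendant '[[-0.06,0.07,-0.02,-0.03,-0.05,0.01,-1],[-0.06,0.07,-0.02,-0.03,-0.05,0.01,-1],[-0.06,0.07,-0.02,-0.03,-0.05,0.01,-1],[-0.06,0.07,-0.02,-0.03,-0.05,0.01,-1],[-0.06,0.07,-0.02,-0.03,-0.05,0.01,-1],[-0.06,0.07,-0.02,-0.03,-0.05,0.01,-1],[-0.06,0.07,-0.02,-0.03,-0.05,0.01,-1],[-0.06,0.07,-0.02,-0.03,-0.05,0.01,-1]]'; python3 st.py
```

```text
t: 25.15
tcp_pos: [0.5096, -0.0561, 0.2176]
ee_rot: [0.066, 0.998, -0.008, -0.009]
force: [-10.8, -9.6, 5.6]
width: 0.0187
torque-est press 8.8 feed 9.9
t 25.15 tip guide x 12.7 y -89.1 z 11.8 | seated: step 19.7 -82.1 front y -27.1 | press 9.4 feed 11.0 Fz 5.6 | tilt [-0.0189 -0.0141] yang 82.5 T [-1.76  2.08 -0.  ] w 0.0187
```

```bash
python3 -m pendant '[[-0.06,0.09,-0.05,-0.03,-0.05,0.01,-1],[-0.06,0.09,-0.05,-0.03,-0.05,0.01,-1],[-0.06,0.09,-0.05,-0.03,-0.05,0.01,-1],[-0.06,0.09,-0.05,-0.03,-0.05,0.01,-1],[-0.06,0.09,-0.03,-0.03,-0.05,0.01,-1],[-0.06,0.09,-0.03,-0.03,-0.05,0.01,-1],[-0.06,0.09,-0.03,-0.03,-0.05,0.01,-1],[-0.06,0.09,-0.03,-0.03,-0.05,0.01,-1]]'; python3 st.py
```

```text
t: 25.82
tcp_pos: [0.5103, -0.0466, 0.2176]
ee_rot: [0.068, 0.998, -0.001, -0.008]
force: [-9.4, -7.7, 4.0]
width: 0.0191
torque-est press 7.8 feed 8.6
t 25.82 tip guide x 12.2 y -77.0 z 11.8 | seated: step 19.2 -70.0 front y -15.0 | press 8.3 feed 8.9 Fz 4.0 | tilt [-0.0154 -0.0014] yang 82.2 T [-1.53  1.84  0.05] w 0.0191
```

```bash
python3 -m pendant '[[-0.07,0.09,-0.04,-0.02,-0.06,0,-1],[-0.07,0.09,-0.04,-0.02,-0.06,0,-1],[-0.07,0.09,-0.04,-0.02,-0.06,0,-1],[-0.07,0.09,-0.04,-0.02,-0.06,0,-1],[-0.07,0.09,-0.04,-0.02,-0.06,0,-1],[-0.07,0.09,-0.04,-0.02,-0.06,0,-1],[-0.07,0.09,-0.04,-0.02,-0.06,0,-1],[-0.07,0.09,-0.04,-0.02,-0.06,0,-1]]'; python3 st.py
```

```text
t: 26.48
tcp_pos: [0.5108, -0.0389, 0.2176]
ee_rot: [0.065, 0.998, -0.001, -0.006]
force: [-10.9, -7.6, 2.8]
width: 0.0191
torque-est press 8.3 feed 8.6
t 26.48 tip guide x 11.9 y -69.3 z 11.8 | seated: step 18.9 -62.3 front y -7.3 | press 9.8 feed 9.0 Fz 2.8 | tilt [-0.0129 -0.002 ] yang 82.5 T [-1.51  1.94  0.01] w 0.0191
```

```bash
python3 -m pendant '[[-0.07,0.12,-0.03,-0.03,-0.06,0.02,-1],[-0.07,0.12,-0.03,-0.03,-0.06,0.02,-1],[-0.07,0.12,-0.03,-0.03,-0.06,0.02,-1],[-0.07,0.12,-0.03,-0.03,-0.06,0.02,-1],[-0.07,0.12,-0.03,-0.03,-0.06,0.02,-1],[-0.07,0.12,-0.03,-0.03,-0.06,0.02,-1],[-0.07,0.12,-0.03,-0.03,-0.06,0.02,-1],[-0.07,0.12,-0.03,-0.03,-0.06,0.02,-1]]'; python3 st.py;python3 - <<'E'
from h import *
im=snap("wrist","w16.png")
im=cv2.convertScaleAbs(im[150:350,190:450],alpha=2.2,beta=10)
cv2.imwrite("pics/w16z.png",cv2.resize(im,(780,600),interpolation=cv2.INTER_CUBIC)[:,:,::-1])
E
```

```text
t: 27.15
tcp_pos: [0.5118, -0.0288, 0.2175]
ee_rot: [0.07, 0.998, -0.001, -0.006]
force: [-11.6, -9.2, 4.3]
width: 0.0188
torque-est press 9.6 feed 10.5
t 27.15 tip guide x 11.4 y -58.9 z 11.7 | seated: step 18.4 -51.9 front y 3.1 | press 10.2 feed 10.7 Fz 4.3 | tilt [-0.0114 -0.0012] yang 82.0 T [-1.87  2.25  0.09] w 0.0188
```

View pics/w16z.png

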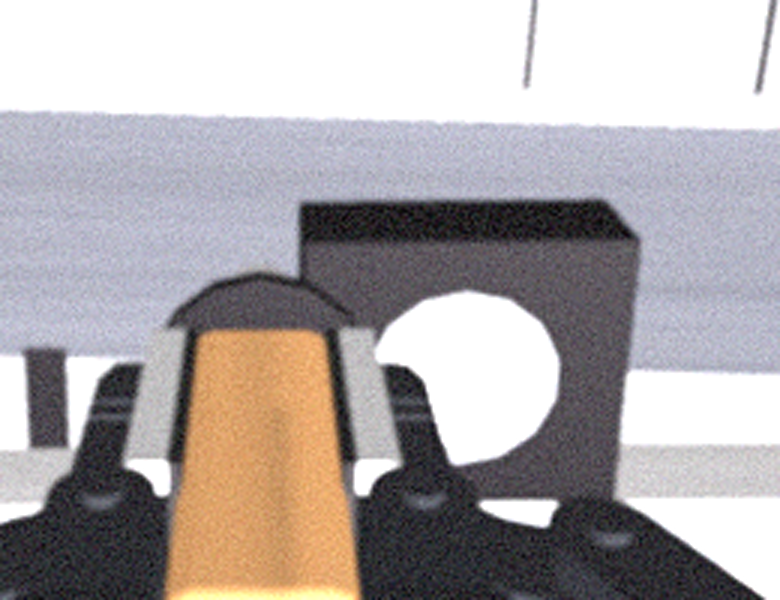

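```bash
python3 -m pendant '[[-0.065,0.12,-0.04,-0.03,-0.06,0,-1],[-0.065,0.12,-0.04,-0.03,-0.06,0,-1],[-0.065,0.12,-0.04,-0.03,-0.06,0,-1],[-0.065,0.12,-0.04,-0.03,-0.06,0,-1],[-0.065,0.12,-0.04,-0.03,-0.06,0,-1],[-0.065,0.12,-0.04,-0.03,-0.06,0,-1],[-0.065,0.12,-0.04,-0.03,-0.06,0,-1],[-0.065,0.12,-0.04,-0.03,-0.06,0,-1]]'; python3 st.py
```

```text
t: 27.87
tcp_pos: [0.5126, -0.0157, 0.2175]
ee_rot: [0.067, 0.998, 0.003, -0.003]
force: [-9.8, -6.5, 3.5]
width: 0.019
torque-est press 7.9 feed 8.3
t 27.87 tip guide x 10.9 y -44.1 z 11.7 | seated: step 17.9 -37.1 front y 17.9 | press 8.8 feed 7.8 Fz 3.5 | tilt [-0.006   0.0066] yang 82.3 T [-1.46  1.85  0.04] w 0.0190
```

```bash
python3 -m pendant '[[-0.065,0.12,-0.04,-0.03,-0.05,0,-1],[-0.065,0.12,-0.04,-0.03,-0.05,0,-1],[-0.065,0.12,-0.04,-0.03,-0.05,0,-1],[-0.065,0.12,-0.04,-0.03,-0.05,0,-1],[-0.065,0.12,-0.04,-0.03,-0.05,0,-1],[-0.065,0.12,-0.04,-0.03,-0.05,0,-1],[-0.065,0.12,-0.04,-0.03,-0.05,0,-1],[-0.065,0.12,-0.04,-0.03,-0.05,0,-1]]'; python3 st.py
```

```text
t: 28.53
tcp_pos: [0.5144, -0.0011, 0.2174]
ee_rot: [0.065, 0.998, 0.009, -0.003]
force: [-7.4, -6.0, 0.5]
width: 0.0192
torque-est press 6.6 feed 7.2
t 28.53 tip guide x 10.1 y -27.0 z 11.6 | seated: step 17.1 -20.0 front y 35.0 | press 6.5 feed 7.0 Fz 0.5 | tilt [-0.0042  0.0184] yang 82.5 T [-1.28  1.55  0.07] w 0.0192
```

```bash
python3 -m pendant '[[-0.085,0.1,-0.03,0,-0.07,0.03,-1],[-0.085,0.1,-0.03,0,-0.07,0.03,-1],[-0.085,0.1,-0.03,0.01,-0.07,0.02,-1],[-0.085,0.1,-0.03,0.01,-0.07,0,-1],[-0.085,0.1,-0.02,0.01,-0.07,0,-1],[-0.085,0.1,-0.02,0.01,-0.07,0,-1],[-0.085,0.1,-0.02,0.01,-0.07,0,-1],[-0.085,0.1,-0.02,0.01,-0.07,0,-1]]'; python3 st.py
```

```text
t: 29.2
tcp_pos: [0.5154, 0.0056, 0.2173]
ee_rot: [0.065, 0.998, -0.007, -0.004]
force: [-13.7, -9.8, 9.4]
width: 0.0192
torque-est press 10.9 feed 11.0
t 29.20 tip guide x 10.3 y -26.8 z 11.5 | seated: step 17.3 -19.8 front y 35.2 | press 12.2 feed 11.6 Fz 9.4 | tilt [-0.0082 -0.0138] yang 82.5 T [-1.93  2.53 -0.03] w 0.0192
```

```bash
python3 -m pendant '[[-0.065,0.11,-0.05,-0.03,-0.05,0.01,-1],[-0.065,0.11,-0.05,-0.03,-0.05,0.01,-1],[-0.065,0.11,-0.05,-0.03,-0.05,0.01,-1],[-0.065,0.11,-0.05,-0.03,-0.05,0.01,-1],[-0.065,0.11,-0.04,-0.03,-0.05,0.01,-1],[-0.065,0.11,-0.04,-0.03,-0.05,0.01,-1],[-0.065,0.11,-0.04,-0.03,-0.05,0.01,-1],[-0.065,0.11,-0.04,-0.03,-0.05,0.01,-1]]'; python3 st.py
```

```text
t: 29.87
tcp_pos: [0.5169, 0.0192, 0.2173]
ee_rot: [0.068, 0.998, -0.0, -0.003]
force: [-7.9, -7.0, 2.5]
width: 0.0187
torque-est press 6.7 feed 7.5
t 29.87 tip guide x 9.5 y -10.4 z 11.5 | seated: step 16.5 -3.4 front y 51.6 | press 6.9 feed 8.1 Fz 2.5 | tilt [-0.006  -0.0005] yang 82.2 T [-1.33  1.58 -0.03] w 0.0187
```

```bash
python3 -m pendant '[[-0.08,0.1,-0.03,-0.02,-0.055,0.01,-1],[-0.08,0.1,-0.03,-0.02,-0.055,0.01,-1],[-0.08,0.1,-0.03,-0.02,-0.055,0.01,-1],[-0.08,0.1,-0.03,-0.02,-0.055,0.01,-1],[-0.08,0.1,-0.03,-0.02,-0.055,0,-1],[-0.08,0.1,-0.03,-0.02,-0.055,0,-1],[-0.08,0.1,-0.03,-0.02,-0.055,0,-1],[-0.08,0.1,-0.03,-0.02,-0.055,0,-1]]'; python3 st.py
```

```text
t: 30.53
tcp_pos: [0.5188, 0.0255, 0.2173]
ee_rot: [0.066, 0.998, -0.006, -0.006]
force: [-11.0, -10.1, 6.3]
width: 0.0191
torque-est press 9.1 feed 11.1
t 30.53 tip guide x 9.3 y -6.2 z 11.5 | seated: step 16.3 0.8 front y 55.8 | press 9.5 feed 11.5 Fz 6.3 | tilt [-0.0126 -0.0107] yang 82.4 T [-2.    2.16 -0.02] w 0.0191
```

```bash
python3 -m pendant '[[-0.07,0.11,-0.05,-0.03,-0.06,0.01,-1],[-0.07,0.11,-0.05,-0.03,-0.06,0.01,-1],[-0.07,0.11,-0.05,-0.03,-0.06,0.01,-1],[-0.075,0.11,-0.04,-0.02,-0.06,0.01,-1],[-0.075,0.11,-0.04,-0.02,-0.06,0.01,-1],[-0.075,0.11,-0.04,-0.02,-0.06,0.01,-1],[-0.075,0.11,-0.04,-0.02,-0.06,0.01,-1],[-0.075,0.11,-0.04,-0.02,-0.06,0.01,-1]]'; python3 st.py
```

```text
t: 31.2
tcp_pos: [0.52, 0.0362, 0.2173]
ee_rot: [0.068, 0.998, -0.006, -0.005]
force: [-11.1, -8.7, 4.8]
width: 0.0185
torque-est press 8.4 feed 9.3
t 31.20 tip guide x 8.9 y 4.5 z 11.5 | seated: step 15.9 11.5 front y 66.5 | press 9.8 feed 10.2 Fz 4.8 | tilt [-0.0117 -0.0107] yang 82.2 T [-1.66  1.99  0.03] w 0.0185
```

```bash
python3 -m pendant '[[-0.07,0.12,-0.05,-0.025,-0.06,0,-1],[-0.07,0.12,-0.05,-0.025,-0.06,0,-1],[-0.07,0.12,-0.05,-0.025,-0.06,0,-1],[-0.075,0.12,-0.04,-0.025,-0.06,0,-1],[-0.075,0.12,-0.04,-0.025,-0.06,0,-1],[-0.075,0.12,-0.04,-0.025,-0.06,0,-1],[-0.075,0.12,-0.04,-0.025,-0.06,0,-1],[-0.075,0.12,-0.04,-0.025,-0.06,0,-1]]'; python3 st.py; python3 - <<'E'
from h import *
im=snap("wrist","w17.png")
im=cv2.convertScaleAbs(im[150:350,190:450],alpha=2.2,beta=10)
cv2.imwrite("pics/w17z.png",cv2.resize(im,(780,600),interpolation=cv2.INTER_CUBIC)[:,:,::-1])
E
```

```text
t: 31.87
tcp_pos: [0.5215, 0.0486, 0.2173]
ee_rot: [0.066, 0.998, -0.006, -0.005]
force: [-9.3, -8.3, 4.9]
width: 0.0189
torque-est press 8.1 feed 9.3
t 31.87 tip guide x 8.4 y 17.1 z 11.5 | seated: step 15.4 24.1 front y 79.1 | press 8.1 feed 9.5 Fz 4.9 | tilt [-0.0107 -0.0104] yang 82.5 T [-1.67  1.91 -0.04] w 0.0189
```

View pics/w17z.png

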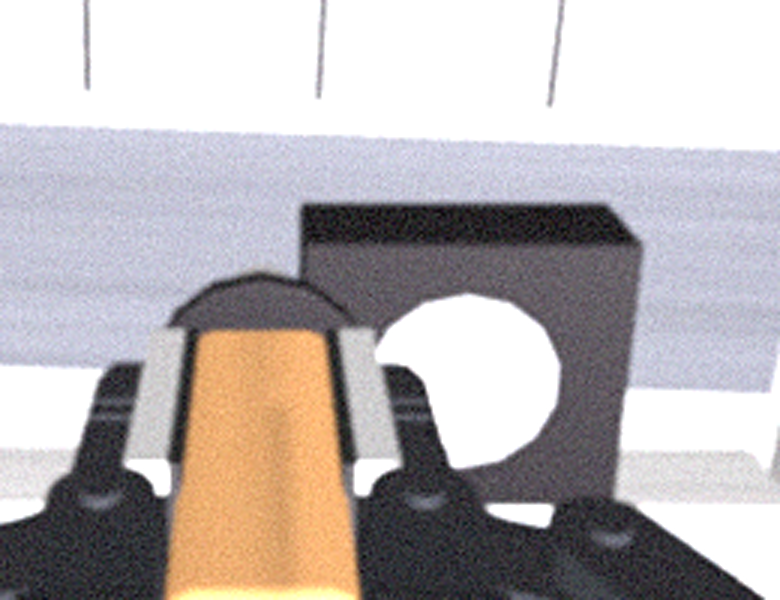

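```bash
python3 -m pendant '[[-0.075,0.12,-0.05,-0.025,-0.06,0.01,-1],[-0.075,0.12,-0.05,-0.025,-0.06,0.01,-1],[-0.075,0.12,-0.05,-0.025,-0.06,0.01,-1],[-0.08,0.12,-0.04,-0.025,-0.06,0.01,-1],[-0.08,0.12,-0.04,-0.025,-0.06,0.01,-1],[-0.08,0.12,-0.04,-0.025,-0.06,0.01,-1],[-0.08,0.12,-0.04,-0.025,-0.06,0.01,-1],[-0.08,0.12,-0.04,-0.025,-0.06,0.01,-1]]'; python3 st.py
```

```text
t: 32.58
tcp_pos: [0.5233, 0.0604, 0.2173]
ee_rot: [0.068, 0.998, -0.006, -0.006]
force: [-11.2, -9.0, 6.1]
width: 0.0191
torque-est press 8.2 feed 9.7
t 32.58 tip guide x 8.0 y 28.7 z 11.5 | seated: step 15.0 35.7 front y 90.7 | press 9.8 feed 10.4 Fz 6.1 | tilt [-0.012  -0.0119] yang 82.3 T [-1.74  1.95 -0.04] w 0.0191
```

```bash
python3 -m pendant '[[-0.075,0.11,-0.05,-0.025,-0.06,0,-1],[-0.075,0.11,-0.05,-0.025,-0.06,0,-1],[-0.075,0.11,-0.05,-0.025,-0.06,0,-1],[-0.075,0.11,-0.04,-0.025,-0.06,0,-1],[-0.075,0.11,-0.04,-0.025,-0.06,0,-1],[-0.075,0.11,-0.04,-0.025,-0.06,0,-1],[-0.075,0.11,-0.04,-0.025,-0.06,0,-1],[-0.075,0.11,-0.04,-0.025,-0.06,0,-1]]'; python3 st.py
```

```text
t: 33.25
tcp_pos: [0.5246, 0.0707, 0.2173]
ee_rot: [0.065, 0.998, -0.007, -0.006]
force: [-9.9, -9.4, 5.0]
width: 0.0191
torque-est press 7.8 feed 9.1
t 33.25 tip guide x 7.6 y 38.8 z 11.5 | seated: step 14.6 45.8 front y 100.8 | press 8.5 feed 10.7 Fz 5.0 | tilt [-0.0123 -0.0134] yang 82.5 T [-1.63  1.85 -0.03] w 0.0191
```

```bash
python3 -m pendant '[[-0.075,0.11,-0.05,-0.03,-0.06,0.01,-1],[-0.075,0.11,-0.05,-0.03,-0.06,0.01,-1],[-0.075,0.11,-0.05,-0.03,-0.06,0.01,-1],[-0.075,0.11,-0.04,-0.03,-0.06,0.01,-1],[-0.075,0.11,-0.04,-0.03,-0.06,0.01,-1],[-0.075,0.1,-0.04,-0.03,-0.06,0.01,-1],[-0.075,0.1,-0.04,-0.03,-0.06,0.01,-1],[-0.075,0.1,-0.04,-0.03,-0.06,0.01,-1]]'; python3 st.py
```

```text
t: 33.92
tcp_pos: [0.5259, 0.0803, 0.2173]
ee_rot: [0.067, 0.998, -0.006, -0.006]
force: [-9.8, -8.8, 4.8]
width: 0.019
torque-est press 7.9 feed 9.2
t 33.92 tip guide x 7.2 y 48.9 z 11.5 | seated: step 14.2 55.9 front y 110.9 | press 8.5 feed 10.1 Fz 4.8 | tilt [-0.0121 -0.0113] yang 82.3 T [-1.64  1.87 -0.04] w 0.0190
```

```bash
python3 -m pendant '[[-0.075,0.1,-0.04,-0.03,-0.06,0.01,-1],[-0.075,0.1,-0.04,-0.03,-0.06,0.01,-1],[-0.075,0.1,-0.04,-0.03,-0.06,0.01,-1],[-0.075,0.1,-0.04,-0.03,-0.06,0.01,-1],[-0.075,0.1,-0.04,-0.03,-0.06,0.01,-1],[-0.075,0.1,-0.04,-0.03,-0.06,0.01,-1],[-0.075,0.1,-0.04,-0.03,-0.06,0.01,-1],[-0.075,0.1,-0.04,-0.03,-0.06,0.01,-1]]'; python3 st.py; python3 - <<'E'
from h import *
im=snap("wrist","w18.png")
im=cv2.convertScaleAbs(im[150:350,190:450],alpha=2.2,beta=10)
cv2.imwrite("pics/w18z.png",cv2.resize(im,(780,600),interpolation=cv2.INTER_CUBIC)[:,:,::-1])
E
```

```text
t: 34.58
tcp_pos: [0.5269, 0.0857, 0.2173]
ee_rot: [0.068, 0.998, -0.009, -0.007]
force: [-10.6, -12.1, 5.0]
width: 0.0186
torque-est press 8.2 feed 12.8
t 34.58 tip guide x 7.1 y 53.0 z 11.6 | seated: step 14.1 60.0 front y 115.0 | press 8.8 feed 13.5 Fz 5.0 | tilt [-0.0144 -0.0179] yang 82.2 T [-2.38  2.04 -0.  ] w 0.0186
```

View pics/w18z.png

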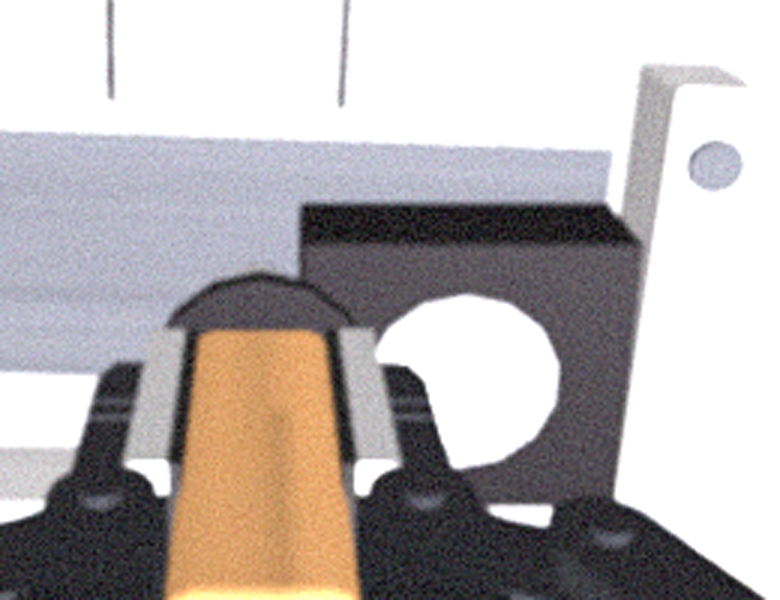

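```bash
python3 -m pendant '[[-0.075,0.11,-0.03,-0.04,-0.06,0,-1],[-0.075,0.11,-0.03,-0.04,-0.06,0,-1],[-0.075,0.11,-0.03,-0.04,-0.06,0,-1],[-0.075,0.11,-0.03,-0.04,-0.06,0,-1],[-0.075,0.11,-0.03,-0.04,-0.06,0,-1],[-0.075,0.11,-0.03,-0.04,-0.06,0,-1],[-0.075,0.11,-0.03,-0.04,-0.06,0,-1],[-0.075,0.11,-0.03,-0.04,-0.06,0,-1]]'; python3 st.py
```

```text
t: 35.3
tcp_pos: [0.528, 0.0877, 0.2172]
ee_rot: [0.065, 0.998, -0.014, -0.009]
force: [-12.1, -12.7, 8.2]
width: 0.0191
torque-est press 8.8 feed 14.5
t 35.30 tip guide x 7.0 y 52.9 z 11.6 | seated: step 14.0 59.9 front y 114.9 | press 10.2 feed 14.3 Fz 8.2 | tilt [-0.02   -0.0277] yang 82.6 T [-2.7   2.21 -0.06] w 0.0191
```

```bash
python3 -m pendant '[[0,0,-0.02,0,0,0,-1],[0.06,-0.08,-0.02,0,0,0,-1],[0.12,-0.14,0,0,0,0,-1],[0.15,-0.15,0,0,0,0,-1],[0.1,-0.1,-0.2,0,0,0,-1],[0,0,-0.4,-0.05,-0.05,0,-1],[0,0,-0.5,-0.1,-0.1,0,-1],[0,0,-0.6,-0.1,-0.05,0,-1]]'; python3 st.py; python3 - <<'E'
from h import *
im=snap("wrist","w19.png")
E
```

```text
t: 35.97
tcp_pos: [0.517, 0.08, 0.2527]
ee_rot: [0.065, 0.998, -0.001, 0.001]
force: [0.5, -0.0, -1.5]
width: 0.0192
torque-est press 0.2 feed -0.1
t 35.97 tip guide x 1.0 y 49.6 z 46.9 | seated: step 8.0 56.6 front y 111.6 | press -0.5 feed -0.0 Fz -1.5 | tilt [ 0.0023 -0.0012] yang 82.5 T [0.03 0.03 0.03] w 0.0192
```

View pics/w19.png

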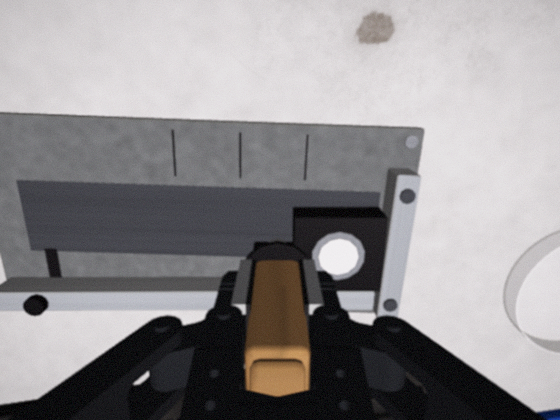

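```bash
python3 -m pendant '[[0.1,0.2,-0.4,0,0,0,-1],[0.25,0.6,-0.4,0,0,0,-1],[0.25,0.9,-0.1,0,0,0,-1],[0.25,0.9,0,0,0,0,-1],[0.25,0.9,0,0,0,0,-1],[0.25,0.9,0,0,0,0,-1],[0.25,0.9,0,0,0,0,-1],[0.2,0.8,0,0,0,0,-1]]'; python3 plan.py .481 .3204 .125 96.6
```

```text
t: 36.68
tcp_pos: [0.498, 0.2137, 0.2842]
ee_rot: [0.068, 0.998, 0.001, 0.01]
force: [0.8, -0.5, -0.3]
width: 0.019
t 36.68 tcp [0.498  0.2137 0.2842] gp [0.5009 0.2138 0.1292] z [ 1.920e-02  9.000e-04 -9.998e-01] yang 82.21 F [ 0.8 -0.5 -0.3] w 0.019
shift cur-axes units [1.57 5.17 0.2 ] in target axes [0.23 5.4  0.21] rot units [ 0.01  0.19 -2.51]
```

```bash
python3 -m pendant '[[0.2,0.8,0,0,0.03,-0.6,-1],[0.1,0.8,0,0,0.03,-0.6,-1],[0,0.8,0,0,0.04,-0.6,-1],[0,0.8,0,0,0.04,-0.6,-1],[0,0.7,0,0,0.04,-0.1,-1],[0,0.4,0,0,0,0,-1],[0,0.1,0,0,0,0,-1],[0,0,0,0,0,0,-1]]'; python3 plan.py .481 .3204 .125 96.6
```

```text
t: 37.35
tcp_pos: [0.4854, 0.3174, 0.2904]
ee_rot: [-0.067, 0.998, 0.002, 0.002]
force: [0.1, -0.5, -0.7]
width: 0.0189
t 37.35 tcp [0.4854 0.3174 0.2904] gp [0.486  0.3181 0.1354] z [ 0.0037  0.0041 -1.    ] yang 97.69 F [ 0.1 -0.5 -0.7] w 0.0189
shift cur-axes units [0.2  0.17 0.52] in target axes [0.2  0.17 0.52] rot units [0.04 0.04 0.19]
```

```bash
python3 -m pendant '[[0.1,0.1,0.2,0.04,0.04,0.1,-1],[0.1,0.08,0.3,0,0,0.08,-1],[0,0,0.3,0,0,0,-1],[0,0,0.3,0,0,0,-1],[0,0,0.3,0,0,0,-1],[0,0,0.2,0,0,0,-1],[0,0,0.1,0,0,0,-1],[0,0,0,0,0,0,-1]]'; python3 plan.py .481 .3204 .0568 96.6; python3 - <<'E'
from h import *
snap("side","s20.png");snap("wrist","w20.png")
cv2.imwrite("pics/s20z.png",cv2.resize(cv2.imread("pics/s20.png")[180:300,200:340],(700,600),interpolation=cv2.INTER_CUBIC))
E
```

```text
t: 38.02
tcp_pos: [0.4803, 0.3178, 0.2517]
ee_rot: [-0.055, 0.999, -0.001, -0.001]
force: [-0.1, -0.0, -1.0]
width: 0.0187
t 38.02 tcp [0.4803 0.3178 0.2517] gp [0.4799 0.3173 0.0967] z [-0.0025 -0.0028 -1.    ] yang 96.27 F [-0.1 -0.  -1. ] w 0.0187
shift cur-axes units [-0.05  0.13  1.99] in target axes [-0.05  0.13  1.99] rot units [-0.02 -0.03 -0.06]
```

View pics/s20z.png

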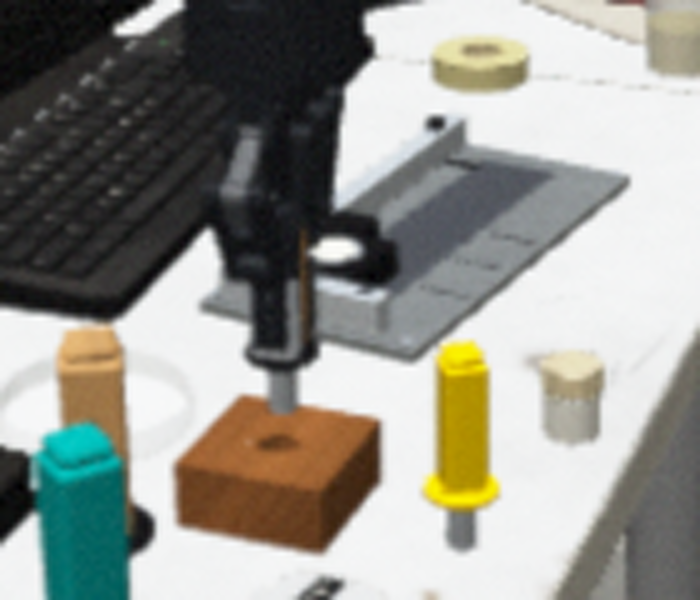

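View pics/w20.png

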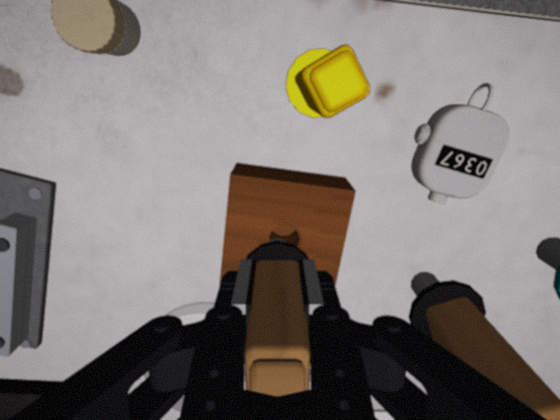

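```bash
python3 - <<'E'
from h import *
c=cal("side"); s=observe();Rc=R.from_quat(s["ee_rot"]).as_matrix();tip=s["tcp_pos"]+Rc[:,2]*.2058
print(tip, "proj",proj([tip],c),"obs ~",(284/5+200,410/5+180))
print("hole obs",onz((277/5+200,443/5+180),c,.032),"proj hole",proj([[.4815,.3204,.032]],c))
print("tip obs at z",onz((284/5+200,410/5+180),c,tip[2]))
E
```

```text
[0.48010913 0.31743952 0.04652802] proj [[257.54137486 261.38422609]] obs ~ (256.8, 262.0)
hole obs [0.48247749 0.32499155 0.032     ] proj hole [[256.60743498 267.72053313]]
tip obs at z [0.48055224 0.32064314 0.04652802]
```

```bash
python3 -m pendant '[[-0.06,0.15,0,0,-0.03,0.03,-1],[0,0,0.1,0,0,0.03,-1],[0,0,0.15,0,0,0,-1],[0,0,0.1,0,0,0,-1],[0,0,0,0,0,0,-1],[0,0,0,0,0,0,-1],[0,0,0,0,0,0,-1],[0,0,0,0,0,0,-1]]'; python3 plan.py .481 .3206 .0568 96.6
```

```text
t: 38.78
tcp_pos: [0.4821, 0.3219, 0.2461]
ee_rot: [-0.052, 0.999, -0.001, 0.002]
force: [-0.2, 0.0, -0.7]
width: 0.0189
t 38.78 tcp [0.4821 0.3219 0.2461] gp [0.4828 0.3217 0.0911] z [ 0.0044 -0.001  -1.    ] yang 95.91 F [-0.2  0.  -0.7] w 0.0189
shift cur-axes units [ 0.07 -0.05  1.71] in target axes [ 0.06 -0.06  1.71] rot units [-0.01  0.04 -0.12]
```

```bash
python3 -m pendant '[[0.06,-0.04,0,0,0.03,-0.05,-1],[0,0,0,0,0,-0.05,-1],[0,0,0.1,0,0,0,-1],[0,0,0.15,0,0,0,-1],[0,0,0.15,0,0,0,-1],[0,0,0.1,0,0,0,-1],[0,0,0,0,0,0,-1],[0,0,0,0,0,0,-1]]'; python3 st.py; python3 plan.py .481 .3205 .0568 96.6
```

```text
t: 39.45
tcp_pos: [0.4809, 0.3207, 0.235]
ee_rot: [-0.057, 0.998, -0.001, 0.0]
force: [0.1, -0.3, -0.2]
width: 0.0188
torque-est press 0.1 feed -0.2
t 39.45 tip guide x -75.2 y 280.8 z 29.2 | seated: step -68.2 287.8 front y 342.8 | press -0.2 feed 0.3 Fz -0.2 | tilt [ 0.0011 -0.0013] yang 96.5 T [ 0.03  0.01 -0.01] w 0.0188
t 39.45 tcp [0.4809 0.3207 0.235 ] gp [0.481  0.3205 0.08  ] z [ 0.0011 -0.0013 -1.    ] yang 96.54 F [ 0.1 -0.3 -0.2] w 0.0188
shift cur-axes units [-0.   -0.01  1.16] in target axes [-0.   -0.01  1.16] rot units [-0.01  0.01 -0.01]
```

In the mouth, no contact force. Continue down.

```bash
python3 -m pendant '[[0,0,0.15,0,0,0,-1],[0,0,0.2,0,0,0,-1],[0,0,0.2,0,0,0,-1],[0,0,0.2,0,0,0,-1],[0,0,0.15,0,0,0,-1],[0,0,0.05,0,0,0,-1],[0,0,0,0,0,0,-1],[0,0,0,0,0,0,-1]]'; python3 st.py; python3 plan.py .481 .3205 .0568 96.6
```

```text
t: 40.12
tcp_pos: [0.4807, 0.3206, 0.2133]
ee_rot: [-0.057, 0.998, -0.001, 0.0]
force: [-0.3, 0.6, -1.0]
width: 0.0189
torque-est press -0.0 feed 0.1
t 40.12 tip guide x -75.5 y 280.6 z 7.5 | seated: step -68.5 287.6 front y 342.6 | press 0.3 feed -0.6 Fz -1.0 | tilt [ 0.0001 -0.0017] yang 96.5 T [-0.03  0.    0.04] w 0.0189
t 40.12 tcp [0.4807 0.3206 0.2133] gp [0.4808 0.3204 0.0583] z [ 1.0e-04 -1.7e-03 -1.0e+00] yang 96.54 F [-0.3  0.6 -1. ] w 0.0189
shift cur-axes units [-0.01 -0.01  0.07] in target axes [-0.01 -0.01  0.07] rot units [-0.02 -0.   -0.01]
```

```bash
python3 -m pendant '[[0,0,0.03,0,0,0,-1],[0,0,0.03,0,0,0,-1],[0,0,0.03,0,0,0,-1],[0,0,0.03,0,0,0,-1],[0,0,0.02,0,0,0,-1],[0,0,0.02,0,0,0,-1],[0,0,0.02,0,0,0,-1],[0,0,0.02,0,0,0,-1]]'; python3 st.py
```

```text
t: 40.78
tcp_pos: [0.4812, 0.3209, 0.2117]
ee_rot: [-0.057, 0.998, -0.001, 0.001]
force: [-2.6, -1.3, 6.6]
width: 0.0188
torque-est press 2.1 feed 1.3
t 40.78 tip guide x -74.8 y 281.0 z 5.9 | seated: step -67.8 288.0 front y 343.0 | press 2.4 feed 1.7 Fz 6.6 | tilt [ 0.0013 -0.0014] yang 96.6 T [-0.21  0.47  0.05] w 0.0188
```

```bash
python3 -m pendant '[[0,0,0,0,0,0,-1],[0,0,0,0,0,0,-0.4],[0,0,0,0,0,0,0],[0,0,0,0,0,0,0.2],[0,0,0,0,0,0,0.2],[0,0,0,0,0,0,0.2],[0,0,0,0,0,0,0.2],[0,0,-0.2,0,0,0,0.2]]'; python3 -m pendant '[[0,0,-0.4,0,0,0,0.2],[0,0,-0.7,0,0,0,0.2],[0,0,-0.8,0,0,0,0.2],[0,0,-0.8,0,0,0,0.2],[0,0,-0.8,0,0,0,0.2],[0,0,-0.8,0,0,0,0.2],[0,0,-0.5,0,0,0,0.2],[-0.3,0,0,0,0,0,0.2]]'
```

```text
t: 41.45
tcp_pos: [0.4812, 0.3208, 0.2143]
ee_rot: [-0.057, 0.998, -0.001, 0.001]
force: [-1.0, -0.5, 0.2]
width: 0.0515
t: 42.12
tcp_pos: [0.4864, 0.3217, 0.319]
ee_rot: [-0.057, 0.998, -0.0, 0.001]
force: [-0.3, -0.9, 1.1]
width: 0.0512
```

```bash
python3 -m pendant '[[-0.4,-0.4,-0.5,0,0,0,0.2],[-0.4,-0.6,-0.6,0,0,0,0.2],[-0.4,-0.8,-0.6,0,0,0,0.2],[-0.4,-0.8,-0.5,0,0,0,0.2],[-0.4,-0.8,-0.5,0,0,0,0.2],[-0.3,-0.8,-0.3,0,0,0,0.2],[0,-0.3,0,0,0,0,0.2],[0,0,0,0,0,0,0.2]]'; python3 - <<'E'
from h import *
import pickle
c=cal("wrist");pickle.dump(c,open("cwf.pkl","wb"))
im=snap("wrist","wf.png");snap("side","sf.png")
cv2.imwrite("pics/wfb.png",cv2.resize(im,(780,585),interpolation=cv2.INTER_CUBIC)[:,:,::-1])
cv2.imwrite("pics/sfz.png",cv2.resize(cv2.imread("pics/sf.png")[180:300,200:340],(700,600),interpolation=cv2.INTER_CUBIC))
E
```

```text
t: 42.78
tcp_pos: [0.5502, 0.2278, 0.3838]
ee_rot: [-0.057, 0.998, -0.002, 0.001]
force: [-0.7, -0.7, -0.2]
width: 0.0516
```

View pics/wfb.png

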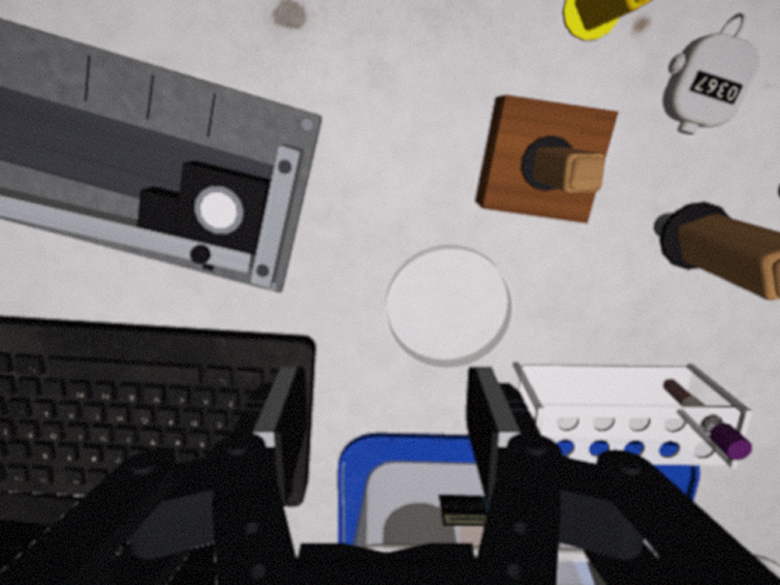

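View pics/sfz.png

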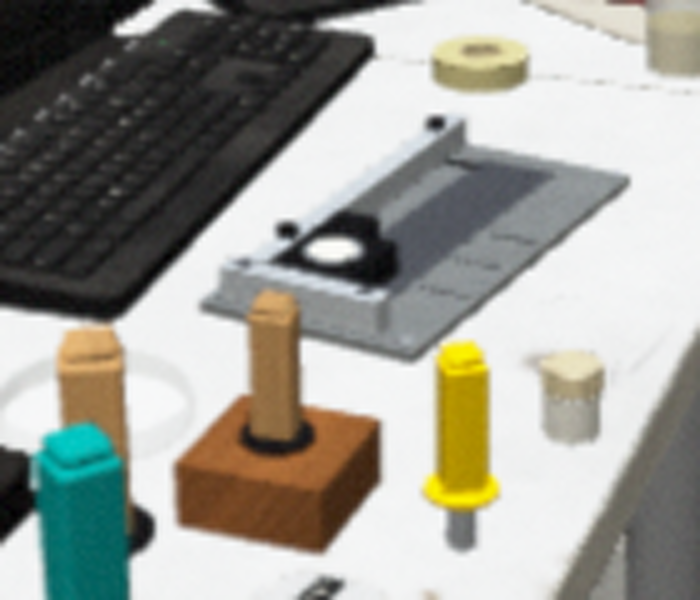

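```bash
python3 - <<'E'
import cv2
im=cv2.imread("pics/wf.png")[100:215,80:235]
im=cv2.convertScaleAbs(im,alpha=1.8,beta=10)
cv2.imwrite("pics/wfz.png",cv2.resize(im,(775,575),interpolation=cv2.INTER_CUBIC))
E
```

```text
(no output)
```

View pics/wfz.png

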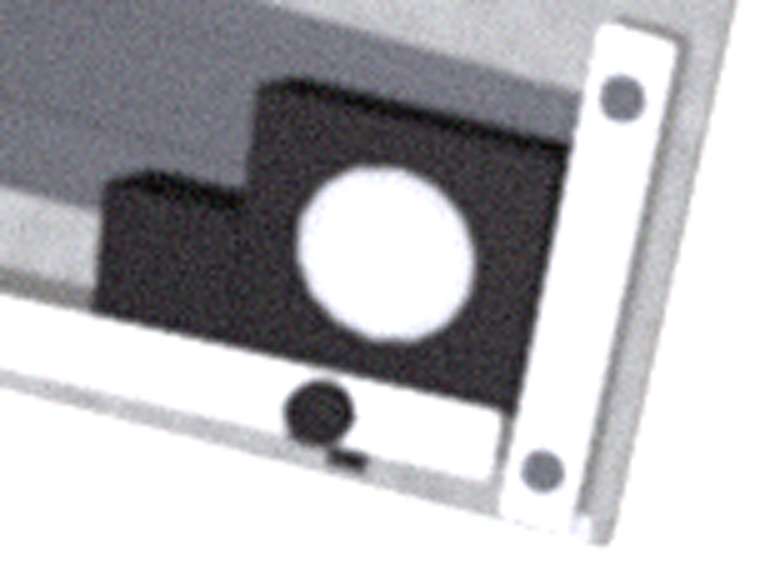

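Sled flush against the fence and home at the stop; stick stands in its holder with the flange down. Handing in.

```bash
python3 -c "
from workcell import *
print(close_job())"
```

```text
the job is handed in; nothing more can be done
None
```

The sled is home against the fence and the end stop, and the stick is back in its holder, fully down. I handed the job in at about 43 s of the 72 s allowed.

- **Approach:** The first push in the step swung the sled by about 0.48 rad. Its rear corner touched the fence with the front only about 10 mm short of the first line. I lifted the pin, used it on the sled's front end to slide the sled back and nearly straight, then put it back in the step. This extra push was outside the step, but nothing except the stick touched the sled. The sled then came flush on the fence with its leading end at about y = -30 mm, about 15 mm before the first line.
- **Feed:** I read the force only at the end of each short move, not continuously. Press towards the fence was mostly 8 to 10 N over the run, with a low of 6.5 N and a high of 12.2 N. At the stop the stick's feed push was about 14 N, part of it friction.
- **Last checks:** At the stop, the sled's front computed to y = 115 mm and would not advance under more push. The final picture shows no visible gap along the fence, and contact at the stop as far as the picture resolves. The sled was parallel to the fence, so only its fence-side corner should strictly touch the stop.
- **Stick and bystanders:** The stick stopped at the height where I first gripped it, with the flange on the block, and the gripper is clear. The listed bystanders look undisturbed in the last pictures, although the specimen cup shows only at a picture edge. None of the final checks disagreed.

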